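Butt glass strips against an edge bar and cure the joint with a light pen

ROBOT

A 6-joint arm with a two-finger parallel gripper is mounted at the origin on the work surface. World frame = base frame: x ahead of the robot, y to its left, z up, the work surface at z = 0. Lengths are in mm, angles in degrees, forces in N, time in s.
With the tool pointing down it reaches from about 325 to 775 mm from the base axis. Payload 5.5 kg.
Tool frame: the origin (TCP) lies between the finger pads; the fingertips stand 11 mm ahead of it and the grasp point (between the pads) lies 8 mm behind it; z points along the fingers, y is the line along which they close (so a half turn about z gives the same grasp; the last joint's range is limited). The gripper opens to 88 mm and grips with 3 to 60 N. Pads are 20 mm wide; open, the fingers measure 115 mm over their backs; the gripper's body (75 mm by 178 mm) begins 61 mm behind the grasp point.
Start: joints at [-75.785, 5.22, 70.514, -0, 104.267, -3.249], TCP at [180.061, -572.359, 233.631] pointing down, gripper open.
Joint ranges: [-164.24, 164.24], [-49.07, 125.15], [9.68, 141.18], [-86.29, 266.29], [3.28, 154.24], [-151.56, 151.56]. Speed limits (degrees/s): [147.25, 147.25, 172.46, 180, 180, 180].

INTERFACE

Orientations are given as a 3x3 rotation matrix whose columns are the frame's x, y, z axes.
In Python, from workcell import observe, read_camera, camera_params, job_done gives the robot as it stands.
- The arm moves only by the tool servo_tool, never from a script. Its argument "commands" is a list of rows, each a list of 2 entries, a list of its own where there are three numbers: the shift along the world's x, y, z normalised to -1 to 1, where 1 is 0.05 m, then the turn, a rotation vector about the world's x, y, z normalised to -1 to 1, where 1 is 60 degrees. In form: [[[tx, ty, tz], [wx, wy, wz]], ...]. A call has 1 to 5 rows; each row shifts and turns the commanded pose from where the row before left it; what a row does not reach is not made up. A row lasts 1/8 s, in which the tool goes at most 62.5 mm and 10.7 degrees, less where a joint would pass 70% of its speed; a pose out of reach is approached as far as the arm can. A call with a number of a shift or a turn outside -1 to 1 is refused whole. A call with a gripper value outside its range is refused whole. "jaw" is the closure, from -1 (fully open) to 1 (shut), set as the call begins (left out, the last holds). The fingers move at their own pace and stop on an object; "grip_force" is the grip in N (left out, the last holds). Time passes only in rows, so rows that do not move let the fingers close. It gives the time, the measured TCP pose, the force, the opening and the grip force at its end, in the units of the state.
- observe(): the state, without advancing time (a new reading comes with each control period).
- read_camera(name): name is "scene" or "top"; returns (picture, depth): 420x560x3 uint8, blue, green, red; 420x560 float32, mm along the optical axis (not along the pixel's ray), 0 where there is no reading.
- camera_params(name): a dict with "fovy" (degrees; the focal length in pixels is half the picture's height over the tangent of half this angle, whatever the lens; pixels are square), "cx", "cy" (the principal point, pixels), "extrinsics" (4x4, takes a point from world to camera coordinates). Camera axes: x right, y down, z forward; pixel columns grow to the right and rows downward; lengths in mm; the calibration is good to about 2 mm. A picture is of the moment at which its call begins. camera_params takes no time and is no camera call.
- job_done(): hands the job in; it is judged then, once.
The state is a dict: "time_s": time; "q": joint angles; "joint_vel": joint speeds; "effort": joint torques, N m; "position": TCP position; "tool_rot": TCP orientation; "ft_force": force on the tool from outside, world axes, zero at the start; "wrist_torque": the same for the moment, N m; "grip_width": finger opening in mm; "finger_force": force on a finger pad.
Only numpy, scipy, OpenCV 4.12 (cv2) and the standard library are available. Lean on these libraries where they do the work, as an engineer would, in place of code of your own. Each camera call takes 0.05 s, during which the arm holds its last target. There are 200 camera calls.

TASK

Glue up the glass comb: lay every loose glass strip flat across the jig's two narrow raised rails, square to the fixed glass edge bar and with one end butted snugly against it, side by side wherever there is room along the bar but none hanging past the jig's ends; take the glass gently, with a grip of no more than about 40 N. Only when all strips lie there, take the curing pen and guide its tip slowly (about 2 cm/s) just above the whole joint between strips and bar, from the end with the brass disc to the other end, without shifting the glass. Then stand the pen upright in the middle of its charging pad again, along the pad, and leave the jar, the fired-clay block and the cup alone.

Things in the scene. Friction and masses are not known exactly. Their poses are not given: they have to be found in the camera images.
- jig: Gluing jig fixed to the bench: dark steel base 34 mm high, 115 mm (jig x -70 to 45) by 320 mm. Origin on the bench surface below the middle of the seam; +x across the seam to the edge bar, y along the seam, z up. Fixed green glass edge bar: x 0 to 40, z 40 to 50, 310 mm long. A strip lies right lengthwise along x, its end on the bar's front face x = 0: centre at x -45, z 45 mm.
- front_rail (a point): Top middle of the front aluminium rail, 40 mm above the bench: 15 mm wide (jig x -70 to -55), 310 mm long along y.
- back_ledge (a point): Top middle of the 10 mm wide aluminium ledge in front of the edge bar (jig x -10 to 0), 310 mm long, 40 mm above the bench. The 45 mm between it and the front rail is a recess 6 mm deep.
- disc (a point): Flat brass disc 16 mm wide inlaid in the edge bar's top near the bar's -y end: it marks the start of the seam.
- strip_0: Loose green glass strip, 90 x 24 x 10 mm (its x, y, z), 54 g, origin at its centre; lies flat on the bench at the start. All strips are alike; three to five are there, the rest are absent (None). Either face may be up and either end may butt against the bar.
- strip_1: Loose green glass strip, 90 x 24 x 10 mm (its x, y, z), 54 g, origin at its centre; lies flat on the bench at the start. All strips are alike; three to five are there, the rest are absent (None). Either face may be up and either end may butt against the bar.
- strip_2: Loose green glass strip, 90 x 24 x 10 mm (its x, y, z), 54 g, origin at its centre; lies flat on the bench at the start. All strips are alike; three to five are there, the rest are absent (None). Either face may be up and either end may butt against the bar.
- strip_3: Loose green glass strip, 90 x 24 x 10 mm (its x, y, z), 54 g, origin at its centre; lies flat on the bench at the start. All strips are alike; three to five are there, the rest are absent (None). Either face may be up and either end may butt against the bar.
- strip_4: Loose green glass strip, 90 x 24 x 10 mm (its x, y, z), 54 g, origin at its centre; lies flat on the bench at the start. All strips are alike; three to five are there, the rest are absent (None). Either face may be up and either end may butt against the bar.
- dock: Charging pad for the pen: flat black rubber slab 200 x 120 x 4 mm fixed on the bench, origin at the centre of its underside, long side along its x. The pen stands on it at the start.
- pen: Loose cordless curing pen, 130 g, that stands on its nose tip and heel foot. Origin in the standing plane, below the handle's middle; +x to the nose, z up. White handle 130 mm long (x), 24 wide, z 40 to 62 mm. Steel nose at x 55, 20 mm wide tapering to 6 at z 0. Grey heel at x -52: post 16 mm square, weighted foot 30 x 80 (y) x 8 mm, underside at z 0.
- pen_grip (a point): Point in the pen's handle, 12 mm behind its middle (pen x -12 mm), 51 mm above the standing plane, near the pen's balance point: the place to grip it from above, fingers on the 24 mm width.
- pen_tip (a point): Tip of the pen's nose, from where the light comes. The light is always on; it cures a place when the tip stays within 8 mm of it for 0.3 s. The tip need not touch the glass.
- seam_0 (a point): Point 1 of 8 on the seam, on the line where strip ends meet the edge bar, at the height of the glass tops (jig x = 0, y = -126 mm, z = 50 mm). First point, at the brass disc's end.
- seam_1 (a point): Point 2 of 8 on the seam, on the line where strip ends meet the edge bar, at the height of the glass tops (jig x = 0, y = -90 mm, z = 50 mm). 
- seam_2 (a point): Point 3 of 8 on the seam, on the line where strip ends meet the edge bar, at the height of the glass tops (jig x = 0, y = -54 mm, z = 50 mm). 
- seam_3 (a point): Point 4 of 8 on the seam, on the line where strip ends meet the edge bar, at the height of the glass tops (jig x = 0, y = -18 mm, z = 50 mm). 
- seam_4 (a point): Point 5 of 8 on the seam, on the line where strip ends meet the edge bar, at the height of the glass tops (jig x = 0, y = 18 mm, z = 50 mm). 
- seam_5 (a point): Point 6 of 8 on the seam, on the line where strip ends meet the edge bar, at the height of the glass tops (jig x = 0, y = 54 mm, z = 50 mm). 
- seam_6 (a point): Point 7 of 8 on the seam, on the line where strip ends meet the edge bar, at the height of the glass tops (jig x = 0, y = 90 mm, z = 50 mm). 
- seam_7 (a point): Point 8 of 8 on the seam, on the line where strip ends meet the edge bar, at the height of the glass tops (jig x = 0, y = 126 mm, z = 50 mm). Last point.
- jar: Bystander: amber glass jar, 60 mm wide, 42 mm high, origin under its centre.
- brick_block: Bystander: fired-clay block 90 x 60 x 35 mm, origin under its centre.
- cup: Bystander: steel cup 70 mm wide, 80 mm high, origin under its centre.
There are look-alikes about, which are no part of the job. What is shaped like the strip_1 but pink is not meant. Leave any orange look-alike of the strip_0 alone.

How it is judged:
By the outcome, as a careful person would: the job done as asked, in the order asked, and still so for the second after the job is handed in, with the robot touching nothing.
Of strip_0, strip_1, strip_2, strip_3, strip_4 only 3 to 5 are there at a start; the rules pass over those that are not, and their reading is None.
At some moment in a run one of pen may be knocked a few centimetres aside while the robot is not near it.
Once in a run the grip may slacken for a moment while it holds something.
It also fails if it takes over 210 s, if anything falls off the work surface, if the arm or the gripper's body presses on something with over 40 N, if the wrist force passes 120 N, or if a joint passes its speed limit or range.

## Working session

There is one attempt and no reset: what is moved stays moved. The work goes in short steps, Python scripts to look and compute and a tool call to move; the robot and the scene stay as the last step left them, time stands still between calls to the robot, and variables do not carry over. Pictures are saved under pics/ and viewed, at most 14 in all, crops included, and the job is handed in when it is done.

Besides the shell and the picture viewer there is one more tool, called after "Call:" in YAML: its name, and indented under it one key for each argument. servo_tool: Moves the arm, as the interface text tells. Its arguments: {"type":"object","properties":{"commands":{"type":"array","items":{"type":"array"}},"jaw":{"type":"number"},"grip_force":{"type":"number"}},"required":["commands"]}

```bash
mkdir -p pics; ls
cat > h.py <<'E'
import numpy as np, cv2
from workcell import observe, read_camera, camera_params, job_done
def K(n):
    p=camera_params(n); f=210/np.tan(np.radians(p['fovy'])/2)
    return f,p['cx'],p['cy'],np.array(p['extrinsics'])
def ray(n,uv,z):
    f,cx,cy,E=K(n); R,t=E[:3,:3],E[:3,3]; o=-R.T@t
    uv=np.atleast_2d(uv).astype(float)
    d=np.c_[(uv[:,0]-cx)/f,(uv[:,1]-cy)/f,np.ones(len(uv))]@R
    return o+d*((z-o[2])/d[:,2])[:,None]
def cloud(n,dep):
    f,cx,cy,E=K(n); v,u=np.mgrid[:420,:560]
    P=np.stack([(u-cx)/f*dep,(v-cy)/f*dep,dep],-1)
    return (P-E[:3,3])@E[:3,:3]
def proj(n,P):
    f,cx,cy,E=K(n); c=np.atleast_2d(P)@E[:3,:3].T+E[:3,3]
    return np.c_[cx+f*c[:,0]/c[:,2],cy+f*c[:,1]/c[:,2]]
E
python3 - <<'E'
from h import *
for n in('top','scene'):
    im,d=read_camera(n); cv2.imwrite(f'pics/{n}0.png',im); np.savez(f'{n}0.npz',im=im,d=d); print(n,camera_params(n),(d==0).mean())
print(observe())
E
```

```text
pics
top {'fovy': 51.79296683937901, 'cx': 284.7019117818861, 'cy': 207.25626452148254, 'extrinsics': array([[ 1.82715795e-02, -9.99710631e-01, -1.56462251e-02,
         5.93166008e+01],
       [-9.95601738e-01, -1.67538518e-02, -9.21763918e-02,
         5.20262030e+02],
       [ 9.18875842e-02,  1.72616171e-02, -9.95619761e-01,
         1.09534530e+03],
       [ 0.00000000e+00,  0.00000000e+00,  0.00000000e+00,
         1.00000000e+00]])} 0.003864795918367347
scene {'fovy': 48.60092863345316, 'cx': 286.77015159337697, 'cy': 206.43137718211295, 'extrinsics': array([[ 2.06710956e-01,  9.78401599e-01,  9.43860713e-04,
        -1.45942729e+02],
       [ 6.71994377e-01, -1.41273742e-01, -7.26956180e-01,
        -2.94967957e+02],
       [-7.11121746e-01,  1.50904076e-01, -6.86683203e-01,
         1.69280362e+03],
       [ 0.00000000e+00,  0.00000000e+00,  0.00000000e+00,
         1.00000000e+00]])} 0.003864795918367347
{'time_s': 0.1, 'q': array([-7.57830996e+01,  5.25861098e+00,  7.05755298e+01, -1.49030849e-03,
        1.04266741e+02, -3.25011382e+00]), 'joint_vel': array([-0.05877249, -0.11044106, -0.06017935, -0.01729281,  0.00279967,
        0.03555071]), 'effort': array([ 3.96241900e-03, -4.47854090e+01, -4.07572103e+01,  7.01771001e-02,
        2.83875590e-02, -1.11809179e-04]), 'position': array([ 180.00791877, -572.09752614,  232.61643728]), 'tool_rot': array([[ 9.53891847e-01,  3.00150189e-01, -4.56857804e-04],
       [ 3.00150528e-01, -9.53890334e-01,  1.70060403e-03],
       [ 7.46443797e-05, -1.75931843e-03, -9.99998450e-01]]), 'ft_force': array([ 0.02624929, -0.18886576, -0.50745093]), 'wrist_torque': array([-0.02294215, -0.04059748,  0.05309282]), 'finger_force': 0.0, 'grip_width': 87.71728185592218}
```

View pics/top0.png

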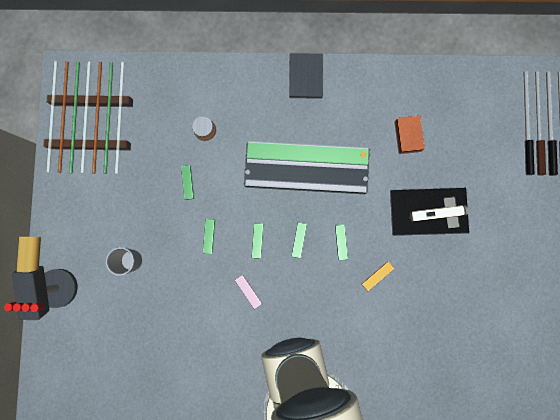

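View pics/scene0.png

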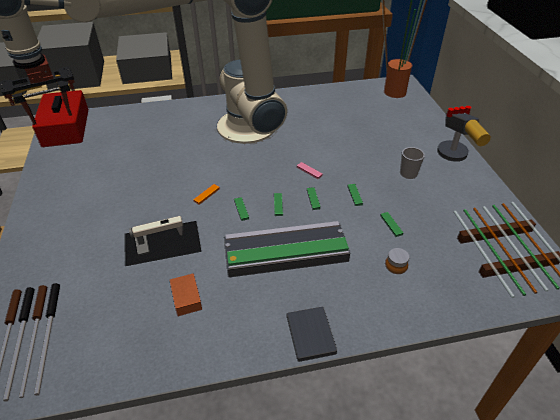

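Pictures: the top view has +x up and -y to the right. Green strips are at (187,182), (209,236), (258,240), (299,240) and (341,242). Look-alikes are pink (248,292), orange (378,276) and the long green rods on the rack at (75,115). The jig is at (307,167) with its disc at (364,155). The pen is at (438,213) on its pad, nose to the left. The five short green strips are my choice.

```bash
cat > m.py <<'E'
from h import *
def rects(n,im,z=10,roi=None,lo=(45,60,60),hi=(75,255,255),amin=60,amax=1200):
    big=cv2.resize(im,None,fx=4,fy=4,interpolation=cv2.INTER_CUBIC)
    m=cv2.inRange(cv2.cvtColor(big,cv2.COLOR_BGR2HSV),lo,hi)
    out=[]
    for c in cv2.findContours(m,cv2.RETR_EXTERNAL,cv2.CHAIN_APPROX_NONE)[0]:
        a=cv2.contourArea(c)/16
        if not amin<a<amax: continue
        w=ray(n,(c[:,0,:]+.5)/4-.5,z)[:,:2]
        (x,y),(p,q),_=r=cv2.minAreaRect(w.astype(np.float32))
        b=cv2.boxPoints(r); e=b[1]-b[0],b[2]-b[1]; l=max(e,key=np.linalg.norm)
        out.append((x,y,max(p,q),min(p,q),(np.degrees(np.arctan2(l[1],l[0]))+90)%180-90,*((c[:,0,:].mean(0))/4)))
    return out
E
python3 - <<'E'
from m import *
np.set_printoptions(suppress=True,precision=1)
for n in('top','scene'):
    D=np.load(f'{n}0.npz'); im,d=D['im'],D['d']
    print(n)
    hsv=cv2.cvtColor(im,cv2.COLOR_BGR2HSV)
    if n=='top': print('hsv',hsv[240,258],hsv[152,300],hsv[182,187],hsv[155,364],hsv[292,248],hsv[100,76])
    for r in rects(n,im): print(np.array(r))
    print('bar')
    for r in rects(n,im,z=50,amin=1000,amax=9000): print(np.array(r))
    C=cloud(n,d)
    if n=='top':
        for uv in [(258,240),(300,152),(300,176),(440,213),(430,240),(300,187),(220,280)]: print(uv,C[uv[1],uv[0]])
        for lab,lo,hi,x0,x1,y0,y1 in [('white',50,75,400,480,195,230),('dock',2,9,385,475,180,240),('jigbase',30,55,240,375,135,200)]:
            S=C[y0:y1,x0:x1].reshape(-1,3); S=S[(S[:,2]>lo)&(S[:,2]<hi)]
            r=cv2.minAreaRect(S[:,:2].astype(np.float32)); print(lab,len(S),S.mean(0),r)
# crop montage
im=np.load('top0.npz')['im']; cv2.imwrite('pics/crop0.png',cv2.resize(im[135:305,170:480],None,fx=2.5,fy=2.5,interpolation=cv2.INTER_CUBIC))
E
```

```text
top
hsv [ 66  68 233] [ 66  85 219] [ 67 104 188] [ 21 142 218] [159  28 237] [ 65 115 126]
[433.  -79.8  90.9  25.5   6.2 342.5 241.2]
[432.8 138.6  90.2  25.4  -2.7 258.1 242.1]
[446.9  28.4  70.2  25.6  -9.5 299.5 234.6]
[442.4 266.2  91.1  25.8  -2.6 209.  236.2]
[584.  328.3  91.5  25.9   8.1 187.4 182.2]
[757.6 549.5 308.2   9.8   0.  108.2 117.7]
[757.4 641.1 307.9   9.4  -0.1  74.4 117.3]
bar
[656.5  12.8 311.7  41.5  87.6 308.  153.7]
(258, 240) [433.7 137.1   5.6]
(300, 152) [659.4  31.5  50.1]
(300, 176) [600.1  30.2  33.1]
(440, 213) [ 507.6 -317.3   65. ]
(430, 240) [ 441.9 -312.6   -0.5]
(300, 187) [570.9  29.9  37.4]
(220, 280) [327.9 234.1   1.6]
white 559 [ 507.6 -315.1   65.1] ((508.2098388671875, -315.4364929199219), (25.501733779907227, 138.1011505126953), 7.416530132293701)
dock 2446 [ 519.1 -301.4    4.4] ((522.0528564453125, -311.6826477050781), (155.76246643066406, 236.7470245361328), 0.8890023231506348)
jigbase 5384 [623.1  14.   40.7] ((624.0104370117188, 14.617752075195312), (319.9334716796875, 116.84813690185547), 87.79116821289062)
scene
[587.7 327.7  92.   26.2   8.6 391.8 223.4]
[731.4 556.6 310.1  10.9   0.1 495.  252.6]
[731.5 648.8 309.9  10.9   0.1 526.2 247.1]
[437.1 -81.   92.5  25.8   6.  241.4 208.2]
[440.7  29.1  93.3  25.3  -9.4 278.2 203.7]
[436.6 137.   92.6  26.4  -2.7 313.3 197.8]
[446.  264.7  92.6  27.   -2.8 355.  194.1]
bar
[660.3  12.2 311.6  44.4  87.4 287.3 250.3]
```

View pics/crop0.png

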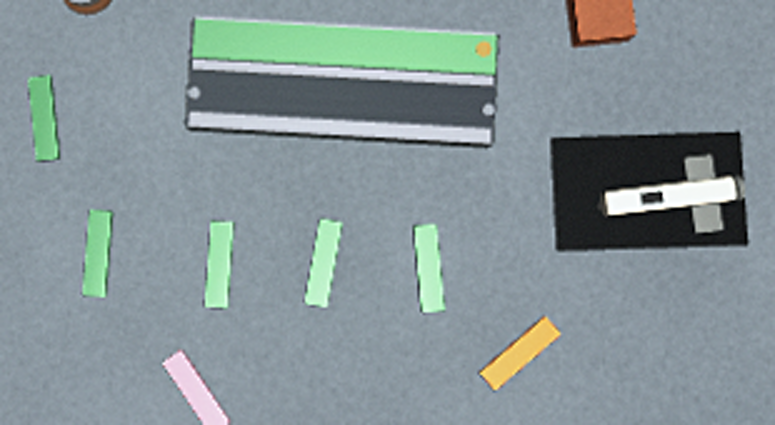

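The crop confirms the choice: five green strips, with pink and orange look-alikes excluded. The disc is at the bar's right end and the pen's nose points left. First I move above strip A (434.5, -80.4, yaw 6.1°).

Call:
servo_tool:
  commands:
    - [[0.463,0.895,0],[0,0,-0.05]]
    - [[0.463,0.895,-0.2],[0,0,-0.05]]
    - [[0.463,0.895,-0.2],[0,0,-0.05]]
    - [[0.463,0.895,-0.2],[0,0,-0.04]]
    - [[0.463,0.895,-0.2],[0,0,0]]
  jaw: 0
  grip_force: 30

```text
time_s: 0.72
position: [296.2, -347.0, 192.8]
tool_rot: [[0.994, 0.105, -0.0], [0.105, -0.994, 0.001], [-0.0, -0.001, -1.0]]
ft_force: [-0.0, 0.7, -0.4]
grip_width: 44.5
finger_force: 0.0
```

Call:
servo_tool:
  commands:
    - [[0.463,0.895,-0.3],[0,0,0]]
    - [[0.463,0.895,-0.3],[0,0,0]]
    - [[0.463,0.895,-0.4],[0,0,0]]
    - [[0.463,0.895,-0.4],[0,0,0]]
    - [[0.463,0.895,-0.4],[0,0,0]]

```text
time_s: 1.35
position: [411.9, -123.2, 102.8]
tool_rot: [[0.994, 0.106, 0.0], [0.106, -0.994, -0.0], [0.0, 0.0, -1.0]]
ft_force: [-0.1, -0.2, -0.6]
grip_width: 44.1
finger_force: 0.0
```

Call:
servo_tool:
  commands:
    - [[0.46,0.89,-0.3],[0,0,0]]
    - [[0,0,-0.3],[0,0,0]]
    - [[0,0,0],[0,0,0]]
    - [[0,0,0],[0,0,0]]

```text
time_s: 1.85
position: [434.4, -81.5, 74.1]
tool_rot: [[0.995, 0.104, 0.0], [0.104, -0.995, -0.0], [0.0, 0.0, -1.0]]
ft_force: [-0.3, -0.2, 1.0]
grip_width: 43.7
finger_force: 0.0
```

Call:
servo_tool:
  commands:
    - [[0,0.02,-0.6],[0,0,0]]
    - [[0,0,-0.4],[0,0,0]]
    - [[0,0,-0.19],[0,0,0]]
    - [[0,0,0],[0,0,0]]

```text
time_s: 2.35
position: [434.4, -80.0, 14.3]
tool_rot: [[0.995, 0.104, -0.0], [0.104, -0.995, -0.0], [-0.0, -0.0, -1.0]]
ft_force: [0.2, 0.0, 0.2]
grip_width: 43.9
finger_force: 0.0
```

Call:
servo_tool:
  commands:
    - [[0,0,0],[0,0,0]]
    - [[0,0,0],[0,0,0]]
    - [[0,0,0],[0,0,0]]
    - [[0,0,0],[0,0,0]]
  jaw: 1
  grip_force: 30

```text
time_s: 2.85
position: [435.1, -79.5, 15.0]
tool_rot: [[0.994, 0.106, 0.001], [0.106, -0.994, -0.001], [0.001, 0.001, -1.0]]
ft_force: [-0.2, -0.4, 4.5]
grip_width: 23.4
finger_force: 30.0
```

Call:
servo_tool:
  commands:
    - [[0,0,0.6],[0,0,0]]
    - [[0,0,0.6],[0,0,0]]
    - [[0.9,-0.15,0],[0,0,-0.07]]
    - [[0.9,-0.15,0],[0,0,-0.07]]
    - [[0.9,-0.15,0],[0,0,0]]

```text
time_s: 3.48
position: [570.8, -101.9, 73.9]
tool_rot: [[0.999, -0.041, -0.0], [-0.041, -0.999, 0.0], [-0.0, -0.0, -1.0]]
ft_force: [0.4, 0.3, -0.0]
grip_width: 23.8
finger_force: 30.0
```

Call:
servo_tool:
  commands:
    - [[0.26,-0.04,0],[0,0,0]]
    - [[0,0,0],[0,0,0]]
    - [[0,0,-0.2],[0,0,0]]
    - [[0,0,-0.14],[0,0,0]]
    - [[0,0,0],[0,0,0]]

```text
time_s: 4.1
position: [581.4, -103.6, 56.1]
tool_rot: [[0.999, -0.041, -0.002], [-0.041, -0.999, 0.0], [-0.002, -0.0, -1.0]]
ft_force: [0.1, -0.0, 0.3]
grip_width: 23.4
finger_force: 30.0
```

Call:
servo_tool:
  commands:
    - [[0,0,-0.02],[0,0,0]]
    - [[0,0,-0.016],[0,0,0]]
    - [[0.02,-0.001,0],[0,0,0]]
    - [[0.02,-0.001,0],[0,0,0]]
    - [[0,0,0],[0,0,0]]

```text
time_s: 4.72
position: [584.7, -104.0, 55.4]
tool_rot: [[0.999, -0.041, 0.0], [-0.041, -0.999, -0.0], [0.0, 0.0, -1.0]]
ft_force: [-0.2, -0.4, -0.6]
grip_width: 23.6
finger_force: 30.0
```

Call:
servo_tool:
  commands:
    - [[0.02,-0.001,0],[0,0,0]]
    - [[0,0,0],[0,0,0]]

```text
time_s: 4.97
position: [585.6, -104.0, 55.3]
tool_rot: [[0.999, -0.041, 0.0], [-0.041, -0.999, 0.0], [0.0, -0.0, -1.0]]
ft_force: [1.0, -0.3, 0.3]
grip_width: 23.5
finger_force: 30.0
```

Call:
servo_tool:
  commands:
    - [[0.02,-0.001,0],[0,0,0]]
    - [[0,0,0],[0,0,0]]

```text
time_s: 5.22
position: [586.6, -104.0, 55.3]
tool_rot: [[0.999, -0.041, 0.0], [-0.041, -0.999, 0.0], [0.0, -0.0, -1.0]]
ft_force: [-0.6, -0.2, -0.1]
grip_width: 23.6
finger_force: 30.0
```

Call:
servo_tool:
  commands:
    - [[0.01,0,-0.016],[0,0,0]]
    - [[0.01,0,0],[0,0,0]]
    - [[0,0,0],[0,0,0]]

```text
time_s: 5.6
position: [587.6, -104.1, 55.0]
tool_rot: [[0.999, -0.041, 0.0], [-0.041, -0.999, -0.0], [0.0, 0.0, -1.0]]
ft_force: [-3.1, 0.8, 3.1]
grip_width: 23.4
finger_force: 30.0
```

Call:
servo_tool:
  commands:
    - [[0.02,-0.001,0],[0,0,0]]
    - [[0,0,0],[0,0,0]]

```text
time_s: 5.85
position: [588.7, -104.2, 55.0]
tool_rot: [[0.999, -0.041, 0.0], [-0.041, -0.999, -0.0], [0.0, 0.0, -1.0]]
ft_force: [-2.7, 0.3, 4.7]
grip_width: 23.6
finger_force: 30.0
```

Call:
servo_tool:
  commands:
    - [[0.02,-0.001,0],[0,0,0]]
    - [[0,0,0],[0,0,0]]

```text
time_s: 6.1
position: [589.3, -104.2, 55.0]
tool_rot: [[0.999, -0.041, -0.001], [-0.041, -0.999, -0.0], [-0.001, 0.0, -1.0]]
ft_force: [-4.1, 0.8, 5.8]
grip_width: 23.5
finger_force: 30.0
```

Call:
servo_tool:
  commands:
    - [[0.02,-0.001,0],[0,0,0]]
    - [[0,0,0],[0,0,0]]

```text
time_s: 6.35
position: [589.4, -104.2, 55.0]
tool_rot: [[0.999, -0.041, -0.003], [-0.041, -0.999, 0.0], [-0.003, 0.0, -1.0]]
ft_force: [-8.4, -0.2, 8.7]
grip_width: 23.5
finger_force: 30.0
```

Call:
servo_tool:
  commands:
    - [[0.02,-0.001,0],[0,0,0]]
    - [[0,0,0],[0,0,0]]

```text
time_s: 6.6
position: [589.4, -104.2, 55.0]
tool_rot: [[0.999, -0.041, -0.005], [-0.041, -0.999, 0.0], [-0.005, -0.0, -1.0]]
ft_force: [-12.7, 1.2, 10.1]
grip_width: 23.3
finger_force: 30.0
```

Call:
servo_tool:
  commands:
    - [[-0.024,0.001,0],[0,0,0]]
    - [[0,0,0],[0,0,0]]

```text
time_s: 6.85
position: [589.3, -104.2, 55.0]
tool_rot: [[0.999, -0.041, -0.002], [-0.041, -0.999, 0.0], [-0.002, 0.0, -1.0]]
ft_force: [-8.0, 0.6, 8.0]
grip_width: 23.5
finger_force: 30.0
```

Call:
servo_tool:
  commands:
    - [[0,0,0],[0,0,0]]
    - [[0,0,0],[0,0,0]]
    - [[0,0,0],[0,0,0]]
    - [[0,0,0.3],[0,0,0]]
    - [[0,0,0.3],[0,0,0]]
  jaw: 0

```text
time_s: 7.48
position: [590.6, -104.3, 85.9]
tool_rot: [[0.999, -0.041, 0.001], [-0.041, -0.999, -0.0], [0.001, 0.0, -1.0]]
ft_force: [0.4, 0.3, -0.0]
grip_width: 43.8
finger_force: 0.0
```

Call:
servo_tool:
  commands:
    - [[-0.8,0.67,0],[0,0,-0.06]]
    - [[-0.8,0.67,0],[0,0,-0.06]]
    - [[-0.8,0.67,0],[0,0,0]]
    - [[-0.66,0.67,-0.2],[0,0,0]]
    - [[0,0,0],[0,0,0]]

```text
time_s: 8.1
position: [436.0, 31.3, 75.2]
tool_rot: [[0.987, -0.163, 0.001], [-0.163, -0.987, 0.0], [0.001, -0.001, -1.0]]
ft_force: [-0.0, 0.3, 0.9]
grip_width: 43.7
finger_force: 0.0
```

Run:
```python
from m import *
im,d=read_camera('top'); cv2.imwrite('pics/t1.png',cv2.resize(im[120:260,180:480],None,fx=2.5,fy=2.5,interpolation=cv2.INTER_CUBIC))
for r in rects('top',im,10): print(np.round(r,1))
```

```text
[432.8 138.1  90.   26.1  -3.1 257.4 242.3]
[442.4 266.2  91.   25.9  -2.7 209.  236.2]
[584.  328.4  91.5  25.9   8.3 187.5 182.2]
[757.6 549.5 308.1   9.8   0.  108.2 117.6]
[ 7.574e+02  6.411e+02  3.079e+02  9.400e+00 -1.000e-01  7.440e+01
  1.172e+02]
```

View pics/t1.png

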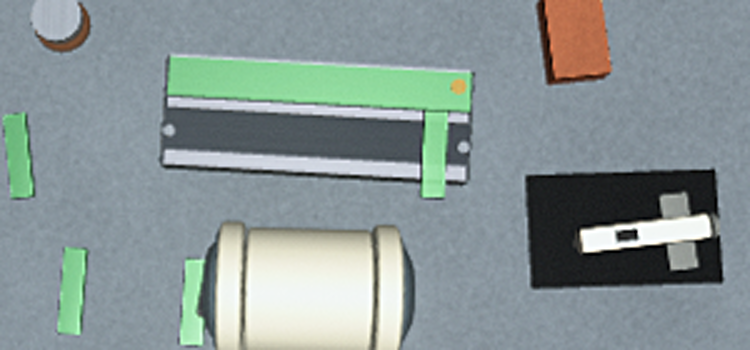

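Strip A at crop (433,150) touches the bar. Now strip B.

Call:
servo_tool:
  commands:
    - [[0,-0.03,-0.6],[0,0,0]]
    - [[0,0,-0.4],[0,0,0]]
    - [[0,0,-0.2],[0,0,0]]
    - [[0,0,0],[0,0,0]]

```text
time_s: 8.65
position: [437.8, 27.8, 14.7]
tool_rot: [[0.986, -0.166, -0.0], [-0.166, -0.986, -0.0], [-0.0, 0.0, -1.0]]
ft_force: [-0.3, 0.3, 0.1]
grip_width: 43.9
finger_force: 0.0
```

Call:
servo_tool:
  commands:
    - [[0,0,0],[0,0,0]]
    - [[0,0,0],[0,0,0]]
    - [[0,0,0],[0,0,0]]
    - [[0,0,0],[0,0,0]]
  jaw: 1

```text
time_s: 9.15
position: [438.0, 28.3, 15.4]
tool_rot: [[0.986, -0.166, 0.002], [-0.166, -0.986, -0.0], [0.002, -0.0, -1.0]]
ft_force: [0.6, -0.6, 4.9]
grip_width: 23.6
finger_force: 30.0
```

Call:
servo_tool:
  commands:
    - [[0,0,0.6],[0,0,0]]
    - [[0,0,0.6],[0,0,0]]
    - [[0.9,-0.43,0],[0,0,0.06]]
    - [[0.9,-0.43,0],[0,0,0.06]]
    - [[0.9,-0.43,0],[0,0,0]]

```text
time_s: 9.78
position: [573.5, -36.8, 74.3]
tool_rot: [[0.999, -0.04, -0.0], [-0.04, -0.999, 0.0], [-0.0, -0.0, -1.0]]
ft_force: [-1.2, -0.0, 0.2]
grip_width: 23.7
finger_force: 30.0
```

Call:
servo_tool:
  commands:
    - [[0.33,-0.16,0],[0,0,0]]
    - [[0,0,0],[0,0,0]]
    - [[0,0,-0.2],[0,0,0]]
    - [[0,0,-0.16],[0,0,0]]
    - [[0,0,0],[0,0,0]]

```text
time_s: 10.4
position: [588.0, -43.7, 55.8]
tool_rot: [[0.999, -0.04, -0.001], [-0.04, -0.999, 0.0], [-0.001, -0.0, -1.0]]
ft_force: [1.0, 0.6, -0.7]
grip_width: 23.5
finger_force: 30.0
```

Call:
servo_tool:
  commands:
    - [[0,0,-0.024],[0,0,0]]
    - [[0.02,-0.001,0],[0,0,0]]
    - [[0.02,-0.001,0],[0,0,0]]
    - [[0,0,0],[0,0,0]]

```text
time_s: 10.9
position: [591.0, -44.3, 55.4]
tool_rot: [[0.999, -0.041, 0.0], [-0.041, -0.999, -0.0], [0.0, -0.0, -1.0]]
ft_force: [0.9, 0.2, -0.5]
grip_width: 23.6
finger_force: 30.0
```

Call:
servo_tool:
  commands:
    - [[0.02,-0.001,0],[0,0,0]]
    - [[0,0,0],[0,0,0]]

```text
time_s: 11.15
position: [591.8, -44.4, 55.3]
tool_rot: [[0.999, -0.041, -0.0], [-0.041, -0.999, 0.0], [-0.0, 0.0, -1.0]]
ft_force: [-0.2, -0.4, -0.3]
grip_width: 23.6
finger_force: 30.0
```

Call:
servo_tool:
  commands:
    - [[0.02,-0.001,0],[0,0,0]]
    - [[0,0,0],[0,0,0]]

```text
time_s: 11.4
position: [591.9, -44.4, 55.2]
tool_rot: [[0.999, -0.041, -0.002], [-0.041, -0.999, 0.0], [-0.002, -0.0, -1.0]]
ft_force: [-5.2, -0.2, 2.4]
grip_width: 23.5
finger_force: 30.0
```

Call:
servo_tool:
  commands:
    - [[0.02,-0.001,0],[0,0,0]]
    - [[0,0,0],[0,0,0]]

```text
time_s: 11.65
position: [592.0, -44.4, 55.2]
tool_rot: [[0.999, -0.041, -0.005], [-0.041, -0.999, 0.0], [-0.005, -0.0, -1.0]]
ft_force: [-9.5, -0.2, 4.1]
grip_width: 23.2
finger_force: 30.0
```

Call:
servo_tool:
  commands:
    - [[-0.024,0.001,-0.004],[0,0,0]]
    - [[0,0,0],[0,0,0]]

```text
time_s: 11.9
position: [591.9, -44.4, 55.2]
tool_rot: [[0.999, -0.041, -0.002], [-0.041, -0.999, 0.0], [-0.002, 0.0, -1.0]]
ft_force: [-5.7, -0.0, 3.3]
grip_width: 23.5
finger_force: 30.0
```

Call:
servo_tool:
  commands:
    - [[0,0,0],[0,0,0]]
    - [[0,0,0],[0,0,0]]
    - [[0,0,0],[0,0,0]]
    - [[0,0,0.3],[0,0,0]]
    - [[0,0,0.3],[0,0,0]]
  jaw: 0

```text
time_s: 12.52
position: [592.9, -44.4, 86.6]
tool_rot: [[0.999, -0.041, 0.001], [-0.041, -0.999, -0.0], [0.001, 0.0, -1.0]]
ft_force: [0.1, 0.4, 0.6]
grip_width: 43.7
finger_force: 0.0
```

Call:
servo_tool:
  commands:
    - [[-0.79,0.91,0],[0,0,-0.005]]
    - [[-0.79,0.91,0],[0,0,0]]
    - [[-0.79,0.91,0],[0,0,0]]
    - [[-0.79,0.91,-0.2],[0,0,0]]
    - [[0,0,0],[0,0,0]]

```text
time_s: 13.15
position: [432.8, 140.1, 75.9]
tool_rot: [[0.999, -0.041, 0.001], [-0.041, -0.999, 0.001], [0.001, -0.001, -1.0]]
ft_force: [0.7, -1.0, -0.2]
grip_width: 44.2
finger_force: 0.0
```

Call:
servo_tool:
  commands:
    - [[0,0,-0.6],[0,0,0]]
    - [[0,0,-0.4],[0,0,0]]
    - [[0,0,-0.21],[0,0,-0.005]]
    - [[0,0,0],[0,0,0]]

```text
time_s: 13.65
position: [435.0, 137.1, 14.8]
tool_rot: [[0.999, -0.052, -0.0], [-0.052, -0.999, -0.0], [-0.0, 0.0, -1.0]]
ft_force: [-0.3, 0.3, -1.0]
grip_width: 43.5
finger_force: 0.0
```

Call:
servo_tool:
  commands:
    - [[0,0,0],[0,0,0]]
    - [[0,0,0],[0,0,0]]
    - [[0,0,0],[0,0,0]]
    - [[0,0,0],[0,0,0]]
  jaw: 1

```text
time_s: 14.15
position: [435.3, 137.7, 15.5]
tool_rot: [[0.999, -0.051, 0.002], [-0.051, -0.999, 0.0], [0.002, -0.0, -1.0]]
ft_force: [0.6, -0.2, 3.9]
grip_width: 23.8
finger_force: 30.0
```

Call:
servo_tool:
  commands:
    - [[0,0,0.6],[0,0,0]]
    - [[0,0,0.6],[0,0,0]]
    - [[0.9,-0.7,0],[0,0,0.009]]
    - [[0.9,-0.7,0],[0,0,0]]
    - [[0.9,-0.7,0],[0,0,0]]

```text
time_s: 14.78
position: [570.8, 31.5, 74.4]
tool_rot: [[0.999, -0.041, -0.0], [-0.041, -0.999, 0.0], [-0.0, -0.0, -1.0]]
ft_force: [0.7, 0.4, -0.7]
grip_width: 23.7
finger_force: 30.0
```

Call:
servo_tool:
  commands:
    - [[0.42,-0.336,0],[0,0,0]]
    - [[0,0,0],[0,0,0]]
    - [[0,0,-0.2],[0,0,0]]
    - [[0,0,-0.18],[0,0,0]]
    - [[0,0,0],[0,0,0]]

```text
time_s: 15.4
position: [589.8, 16.7, 55.1]
tool_rot: [[0.999, -0.041, -0.001], [-0.041, -0.999, 0.0], [-0.001, -0.0, -1.0]]
ft_force: [0.0, -0.3, -0.4]
grip_width: 23.5
finger_force: 30.0
```

Call:
servo_tool:
  commands:
    - [[0,0,-0.004],[0,0,0]]
    - [[0.02,-0.001,0],[0,0,0]]
    - [[0,0,0],[0,0,0]]

```text
time_s: 15.78
position: [591.6, 15.8, 55.3]
tool_rot: [[0.999, -0.042, -0.0], [-0.042, -0.999, -0.0], [-0.0, 0.0, -1.0]]
ft_force: [0.0, 0.7, -0.3]
grip_width: 23.4
finger_force: 30.0
```

Call:
servo_tool:
  commands:
    - [[0.02,-0.001,0],[0,0,0]]
    - [[0,0,0],[0,0,0]]

```text
time_s: 16.02
position: [592.7, 15.6, 55.4]
tool_rot: [[0.999, -0.042, -0.0], [-0.042, -0.999, 0.0], [-0.0, -0.0, -1.0]]
ft_force: [-0.4, -0.7, -0.7]
grip_width: 23.5
finger_force: 30.0
```

Call:
servo_tool:
  commands:
    - [[0.02,-0.001,0],[0,0,0]]
    - [[0,0,0],[0,0,0]]

```text
time_s: 16.27
position: [593.7, 15.6, 55.4]
tool_rot: [[0.999, -0.042, 0.0], [-0.042, -0.999, 0.0], [0.0, -0.0, -1.0]]
ft_force: [-0.4, -0.5, -0.4]
grip_width: 23.7
finger_force: 30.0
```

Call:
servo_tool:
  commands:
    - [[0.02,-0.001,0],[0,0,0]]
    - [[0,0,0],[0,0,0]]

```text
time_s: 16.52
position: [594.7, 15.6, 55.4]
tool_rot: [[0.999, -0.042, -0.0], [-0.042, -0.999, 0.0], [-0.0, -0.0, -1.0]]
ft_force: [0.7, 0.3, 0.1]
grip_width: 23.8
finger_force: 30.0
```

Call:
servo_tool:
  commands:
    - [[0.02,-0.001,0],[0,0,0]]
    - [[0,0,0],[0,0,0]]

```text
time_s: 16.77
position: [595.0, 15.6, 55.2]
tool_rot: [[0.999, -0.042, -0.002], [-0.042, -0.999, 0.0], [-0.002, 0.0, -1.0]]
ft_force: [-3.3, -0.7, 0.6]
grip_width: 23.6
finger_force: 30.0
```

Call:
servo_tool:
  commands:
    - [[0.01,0,0],[0,0,0]]
    - [[0,0,0],[0,0,0]]

```text
time_s: 17.02
position: [595.1, 15.5, 55.2]
tool_rot: [[0.999, -0.042, -0.003], [-0.042, -0.999, -0.0], [-0.003, 0.0, -1.0]]
ft_force: [-7.2, -0.5, 1.8]
grip_width: 23.4
finger_force: 30.0
```

Call:
servo_tool:
  commands:
    - [[-0.014,0,-0.008],[0,0,0]]
    - [[0,0,0],[0,0,0]]

```text
time_s: 17.27
position: [595.1, 15.5, 55.2]
tool_rot: [[0.999, -0.042, -0.001], [-0.042, -0.999, -0.0], [-0.001, 0.0, -1.0]]
ft_force: [-4.6, 1.2, 2.1]
grip_width: 23.4
finger_force: 30.0
```

Call:
servo_tool:
  commands:
    - [[0,0,0],[0,0,0]]
    - [[0,0,0],[0,0,0]]
    - [[0,0,0],[0,0,0]]
    - [[0,0,0.3],[0,0,0]]
    - [[0,0,0.3],[0,0,0]]
  jaw: 0

```text
time_s: 17.9
position: [595.7, 15.5, 86.5]
tool_rot: [[0.999, -0.042, 0.001], [-0.042, -0.999, 0.0], [0.001, -0.0, -1.0]]
ft_force: [1.6, -0.1, -0.6]
grip_width: 44.2
finger_force: 0.0
```

Call:
servo_tool:
  commands:
    - [[-0.607,1.0,0],[0,0,-0.005]]
    - [[-0.607,1.0,0],[0,0,0]]
    - [[-0.607,1.0,0],[0,0,0]]
    - [[-0.607,1.0,0],[0,0,0]]
    - [[-0.607,1.0,-0.2],[0,0,0]]

```text
time_s: 18.52
position: [443.7, 267.6, 77.8]
tool_rot: [[0.999, -0.047, 0.004], [-0.047, -0.999, 0.002], [0.004, -0.003, -1.0]]
ft_force: [1.2, 0.6, 0.5]
grip_width: 43.8
finger_force: 0.0
```

Call:
servo_tool:
  commands:
    - [[0,0,0],[0,0,0]]
    - [[0,0,0],[0,0,0]]

```text
time_s: 18.77
position: [444.3, 265.6, 76.2]
tool_rot: [[0.999, -0.046, 0.002], [-0.046, -0.999, 0.0], [0.002, -0.0, -1.0]]
ft_force: [-0.1, 0.6, -0.3]
grip_width: 43.7
finger_force: 0.0
```

Call:
servo_tool:
  commands:
    - [[0,0,-0.6],[0,0,0]]
    - [[0,0,-0.4],[0,0,0]]
    - [[0,0,-0.21],[0,0,0]]
    - [[0,0,0],[0,0,0]]

```text
time_s: 19.27
position: [444.1, 264.6, 14.3]
tool_rot: [[0.999, -0.049, -0.001], [-0.049, -0.999, -0.001], [-0.001, 0.001, -1.0]]
ft_force: [0.4, -0.3, 0.9]
grip_width: 44.1
finger_force: 0.0
```

Call:
servo_tool:
  commands:
    - [[0,0,0],[0,0,0]]
    - [[0,0,0],[0,0,0]]
    - [[0,0,0],[0,0,0]]
    - [[0,0,0],[0,0,0]]
  jaw: 1

```text
time_s: 19.77
position: [444.3, 265.8, 15.5]
tool_rot: [[0.999, -0.047, 0.002], [-0.047, -0.999, 0.001], [0.002, -0.001, -1.0]]
ft_force: [0.5, -1.2, 4.0]
grip_width: 23.3
finger_force: 30.0
```

Call:
servo_tool:
  commands:
    - [[0,0,0.6],[0,0,0]]
    - [[0,0,0.6],[0,0,0]]
    - [[0.75,-0.95,0],[0,0,0.005]]
    - [[0.75,-0.95,0],[0,0,0]]
    - [[0.75,-0.95,0],[0,0,0]]

```text
time_s: 20.4
position: [556.9, 121.8, 74.4]
tool_rot: [[0.999, -0.041, -0.0], [-0.041, -0.999, 0.0], [-0.0, -0.0, -1.0]]
ft_force: [-0.3, 0.2, -1.0]
grip_width: 23.3
finger_force: 30.0
```

Call:
servo_tool:
  commands:
    - [[0.75,-0.95,0],[0,0,0]]
    - [[0,0,0],[0,0,0]]
    - [[0,0,-0.2],[0,0,0]]
    - [[0,0,-0.18],[0,0,0]]
    - [[0,0,0],[0,0,0]]

```text
time_s: 21.02
position: [592.8, 77.0, 55.1]
tool_rot: [[0.999, -0.04, -0.001], [-0.04, -0.999, 0.0], [-0.001, -0.0, -1.0]]
ft_force: [0.3, 0.4, 0.3]
grip_width: 23.7
finger_force: 30.0
```

Call:
servo_tool:
  commands:
    - [[0,0,-0.004],[0,0,0]]
    - [[0.02,-0.001,0],[0,0,0]]
    - [[0,0,0],[0,0,0]]

```text
time_s: 21.4
position: [594.6, 75.7, 55.1]
tool_rot: [[0.999, -0.042, -0.0], [-0.042, -0.999, -0.0], [-0.0, 0.0, -1.0]]
ft_force: [0.2, 0.4, -1.5]
grip_width: 24.0
finger_force: 30.0
```

Call:
servo_tool:
  commands:
    - [[0.02,-0.001,0],[0,0,0]]
    - [[0,0,0],[0,0,0]]

```text
time_s: 21.65
position: [595.8, 75.4, 55.2]
tool_rot: [[0.999, -0.042, -0.0], [-0.042, -0.999, -0.0], [-0.0, 0.0, -1.0]]
ft_force: [-0.3, -0.5, -1.0]
grip_width: 23.5
finger_force: 30.0
```

Call:
servo_tool:
  commands:
    - [[0.02,-0.001,0],[0,0,0]]
    - [[0,0,0],[0,0,0]]

```text
time_s: 21.9
position: [596.8, 75.3, 55.3]
tool_rot: [[0.999, -0.042, 0.0], [-0.042, -0.999, -0.0], [0.0, 0.0, -1.0]]
ft_force: [-0.2, 0.1, -1.3]
grip_width: 23.8
finger_force: 30.0
```

Call:
servo_tool:
  commands:
    - [[0.02,-0.001,0],[0,0,0]]
    - [[0,0,0],[0,0,0]]

```text
time_s: 22.15
position: [597.1, 75.3, 55.1]
tool_rot: [[0.999, -0.042, -0.002], [-0.042, -0.999, -0.0], [-0.002, 0.0, -1.0]]
ft_force: [-3.5, 0.4, 0.3]
grip_width: 23.3
finger_force: 30.0
```

Call:
servo_tool:
  commands:
    - [[0.015,0,0],[0,0,0]]
    - [[0,0,0],[0,0,0]]

```text
time_s: 22.4
position: [597.2, 75.3, 55.1]
tool_rot: [[0.999, -0.042, -0.003], [-0.042, -0.999, -0.0], [-0.003, 0.0, -1.0]]
ft_force: [-6.6, -0.4, 2.2]
grip_width: 23.6
finger_force: 30.0
```

Call:
servo_tool:
  commands:
    - [[-0.014,0,-0.008],[0,0,0]]
    - [[0,0,0],[0,0,0]]

```text
time_s: 22.65
position: [597.1, 75.3, 55.1]
tool_rot: [[0.999, -0.042, -0.001], [-0.042, -0.999, -0.0], [-0.001, 0.0, -1.0]]
ft_force: [-6.4, -1.2, 3.3]
grip_width: 23.3
finger_force: 30.0
```

Call:
servo_tool:
  commands:
    - [[0,0,0],[0,0,0]]
    - [[0,0,0],[0,0,0]]
    - [[0,0,0],[0,0,0]]
    - [[0,0,0.3],[0,0,0]]
    - [[0,0,0.3],[0,0,0]]
  jaw: 0

```text
time_s: 23.28
position: [598.0, 75.4, 86.4]
tool_rot: [[0.999, -0.042, 0.001], [-0.042, -0.999, 0.0], [0.001, -0.0, -1.0]]
ft_force: [0.2, 0.4, 1.0]
grip_width: 44.0
finger_force: 0.0
```

Call:
servo_tool:
  commands:
    - [[-0.05,0.9,0],[0,0,0.06]]
    - [[-0.05,0.9,0],[0,0,0.06]]
    - [[-0.05,0.9,0],[0,0,0.058]]
    - [[-0.05,0.9,0],[0,0,0]]
    - [[-0.05,0.9,-0.2],[0,0,0]]

```text
time_s: 23.9
position: [586.2, 302.3, 77.8]
tool_rot: [[0.99, 0.144, 0.004], [0.144, -0.99, 0.002], [0.004, -0.001, -1.0]]
ft_force: [-0.9, -0.6, 0.8]
grip_width: 43.5
finger_force: 0.0
```

Call:
servo_tool:
  commands:
    - [[0,0.55,0],[0,0,0]]
    - [[0,0,0],[0,0,0]]
    - [[0,0,0],[0,0,0]]

```text
time_s: 24.28
position: [585.7, 327.2, 75.9]
tool_rot: [[0.99, 0.144, 0.001], [0.144, -0.99, -0.0], [0.001, 0.0, -1.0]]
ft_force: [0.5, -0.3, 0.3]
grip_width: 44.0
finger_force: 0.0
```

Call:
servo_tool:
  commands:
    - [[0,0.01,-0.6],[0,0,0]]
    - [[0,0,-0.4],[0,0,0]]
    - [[0,0,-0.21],[0,0,0]]
    - [[0,0,0],[0,0,0]]

```text
time_s: 24.78
position: [584.9, 327.7, 13.5]
tool_rot: [[0.99, 0.144, -0.002], [0.144, -0.99, -0.001], [-0.002, 0.001, -1.0]]
ft_force: [0.1, 0.5, 1.2]
grip_width: 44.1
finger_force: 0.0
```

Call:
servo_tool:
  commands:
    - [[0,0,0],[0,0,0]]
    - [[0,0,0],[0,0,0]]
    - [[0,0,0],[0,0,0]]
    - [[0,0,0],[0,0,0]]
  jaw: 1

```text
time_s: 25.28
position: [585.8, 328.7, 15.5]
tool_rot: [[0.99, 0.144, 0.002], [0.144, -0.99, 0.001], [0.002, -0.001, -1.0]]
ft_force: [-0.9, 0.3, 5.0]
grip_width: 23.9
finger_force: 30.0
```

Call:
servo_tool:
  commands:
    - [[0,0,0.6],[0,0,0]]
    - [[0,0,0.6],[0,0,0]]
    - [[0.05,-0.96,0],[0,0,-0.06]]
    - [[0.05,-0.96,0],[0,0,-0.06]]
    - [[0.05,-0.96,0],[0,0,-0.058]]

```text
time_s: 25.9
position: [592.4, 183.0, 74.1]
tool_rot: [[0.999, -0.043, -0.0], [-0.043, -0.999, -0.0], [-0.0, 0.0, -1.0]]
ft_force: [0.2, 0.0, -0.2]
grip_width: 23.7
finger_force: 30.0
```

Call:
servo_tool:
  commands:
    - [[0.06,-0.97,0],[0,0,0]]
    - [[0,0,0],[0,0,0]]
    - [[0,0,-0.2],[0,0,0]]
    - [[0,0,-0.18],[0,0,0]]
    - [[0,0,0],[0,0,0]]

```text
time_s: 26.52
position: [595.4, 137.2, 55.0]
tool_rot: [[0.999, -0.04, -0.0], [-0.04, -0.999, 0.0], [-0.0, -0.0, -1.0]]
ft_force: [-0.7, -0.3, 1.4]
grip_width: 23.7
finger_force: 30.0
```

Call:
servo_tool:
  commands:
    - [[0,0,-0.004],[0,0,0]]
    - [[0.02,-0.001,0],[0,0,0]]
    - [[0,0,0],[0,0,0]]

```text
time_s: 26.9
position: [596.8, 136.1, 55.0]
tool_rot: [[0.999, -0.041, -0.0], [-0.041, -0.999, 0.0], [-0.0, -0.0, -1.0]]
ft_force: [-0.9, 1.1, 0.3]
grip_width: 23.8
finger_force: 30.0
```

Call:
servo_tool:
  commands:
    - [[0.02,-0.001,0],[0,0,0]]
    - [[0,0,0],[0,0,0]]

```text
time_s: 27.15
position: [597.8, 135.6, 55.0]
tool_rot: [[0.999, -0.042, -0.0], [-0.042, -0.999, -0.0], [-0.0, 0.0, -1.0]]
ft_force: [-1.3, 0.6, -0.3]
grip_width: 23.7
finger_force: 30.0
```

Call:
servo_tool:
  commands:
    - [[0.02,-0.001,0],[0,0,0]]
    - [[0,0,0],[0,0,0]]

```text
time_s: 27.4
position: [598.5, 135.5, 55.0]
tool_rot: [[0.999, -0.042, -0.001], [-0.042, -0.999, -0.0], [-0.001, 0.0, -1.0]]
ft_force: [-1.4, 0.2, -0.1]
grip_width: 23.4
finger_force: 30.0
```

Call:
servo_tool:
  commands:
    - [[0.02,-0.001,0],[0,0,0]]
    - [[0,0,0],[0,0,0]]

```text
time_s: 27.65
position: [598.6, 135.5, 55.0]
tool_rot: [[0.999, -0.042, -0.003], [-0.042, -0.999, -0.0], [-0.003, 0.001, -1.0]]
ft_force: [-5.4, -0.5, 2.5]
grip_width: 23.3
finger_force: 30.0
```

Call:
servo_tool:
  commands:
    - [[0.015,0,0],[0,0,0]]
    - [[0,0,0],[0,0,0]]

```text
time_s: 27.9
position: [598.7, 135.5, 54.9]
tool_rot: [[0.999, -0.042, -0.005], [-0.042, -0.999, -0.001], [-0.005, 0.001, -1.0]]
ft_force: [-9.1, -0.9, 3.2]
grip_width: 23.6
finger_force: 30.0
```

Call:
servo_tool:
  commands:
    - [[-0.02,0,-0.006],[0,0,0]]
    - [[0,0,0],[0,0,0]]

```text
time_s: 28.15
position: [598.6, 135.5, 54.9]
tool_rot: [[0.999, -0.042, -0.002], [-0.042, -0.999, -0.0], [-0.002, 0.0, -1.0]]
ft_force: [-5.1, -1.1, 3.2]
grip_width: 23.7
finger_force: 30.0
```

Call:
servo_tool:
  commands:
    - [[0,0,0],[0,0,0]]
    - [[0,0,0],[0,0,0]]
    - [[0,0,0],[0,0,0]]
    - [[0,0,0.3],[0,0,0]]
    - [[0,0,0.5],[0,0,0]]
  jaw: 0

```text
time_s: 28.78
position: [599.1, 135.6, 95.3]
tool_rot: [[0.999, -0.042, -0.001], [-0.042, -0.999, -0.0], [-0.001, 0.0, -1.0]]
ft_force: [-0.7, 0.3, 0.7]
grip_width: 44.2
finger_force: 0.0
```

Call:
servo_tool:
  commands:
    - [[-0.8,-0.6,0.4],[0,0,0]]
    - [[-0.8,-0.6,0.4],[0,0,0]]
    - [[-0.8,-0.6,0.4],[0,0,0]]
    - [[-0.8,-0.6,0.4],[0,0,0]]
    - [[-0.4,-0.8,0.4],[0,0,0]]

```text
time_s: 29.4
position: [418.2, -24.8, 197.3]
tool_rot: [[0.999, -0.04, 0.003], [-0.04, -0.999, -0.0], [0.003, 0.0, -1.0]]
ft_force: [1.4, -0.4, -0.1]
grip_width: 44.1
finger_force: 0.0
```

```bash
cat > look.py <<'E'
from m import *
import sys
np.set_printoptions(suppress=True,precision=2)
def pen(n,im,d,x0,x1,y0,y1):
    C=cloud(n,d); m=np.zeros((420,560),bool); m[y0:y1,x0:x1]=1
    m&=(C[...,2]>50)&(C[...,2]<80)&(im.min(-1)>150)
    big=cv2.resize(m.astype(np.uint8)*255,None,fx=4,fy=4,interpolation=cv2.INTER_LINEAR)
    c=max(cv2.findContours((big>127).astype(np.uint8),0,1)[0],key=cv2.contourArea)
    w=ray(n,(c[:,0,:]+.5)/4-.5,66)[:,:2]; r=cv2.minAreaRect(w.astype(np.float32))
    return r,C[m].mean(0)
if __name__=='__main__':
    k=sys.argv[1]
    for n in('top','scene'):
        im,d=read_camera(n); np.savez(f'{n}{k}.npz',im=im,d=d); cv2.imwrite(f'pics/{n}{k}.png',im)
        print(n)
        if n=='top': cv2.imwrite(f'pics/c{k}.png',cv2.resize(im[120:260,180:480],None,fx=2.6,fy=2.6,interpolation=cv2.INTER_CUBIC))
        bx=(390,480,180,245) if n=='top' else (110,215,205,270)
        try: print(pen(n,im,d,*bx))
        except Exception as e: print(e)
        m=cv2.inRange(cv2.cvtColor(cv2.resize(im,None,fx=4,fy=4,interpolation=cv2.INTER_CUBIC),cv2.COLOR_BGR2HSV),(0,0,0),(180,255,45))
        m[:, :bx[0]*4]=0; m[:, bx[1]*4:]=0; m[:bx[2]*4]=0; m[bx[3]*4:]=0
        c=np.concatenate([c for c in cv2.findContours(m,0,1)[0] if cv2.contourArea(c)>300])
        print('dock',cv2.minAreaRect(ray(n,(c[:,0,:]+.5)/4-.5,4)[:,:2].astype(np.float32)))
E
python3 look.py 2
```

```text
top
(((507.39923095703125, -311.83612060546875), (24.902145385742188, 130.15786743164062), 7.853701591491699), array([ 507.56, -313.55,   65.48]))
dock ((517.7589721679688, -309.6313171386719), (118.3173828125, 197.67881774902344), 2.761932611465454)
scene
(((512.9147338867188, -312.947021484375), (24.23679542541504, 128.7622528076172), 7.955360412597656), array([ 512.22, -316.35,   64.67]))
dock ((522.8823852539062, -309.5867614746094), (119.82703399658203, 197.6023712158203), 2.814551591873169)
```

View pics/c2.png

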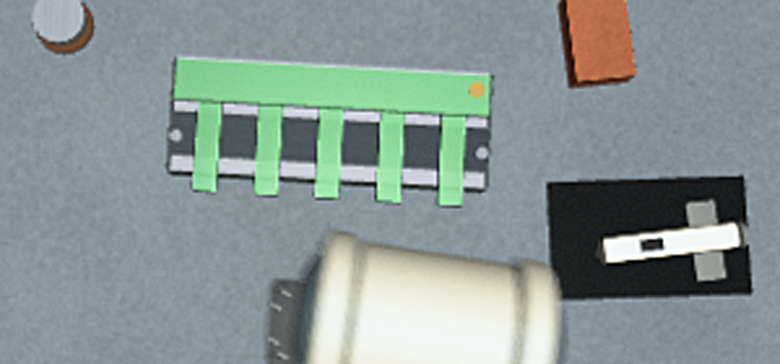

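View pics/scene2.png

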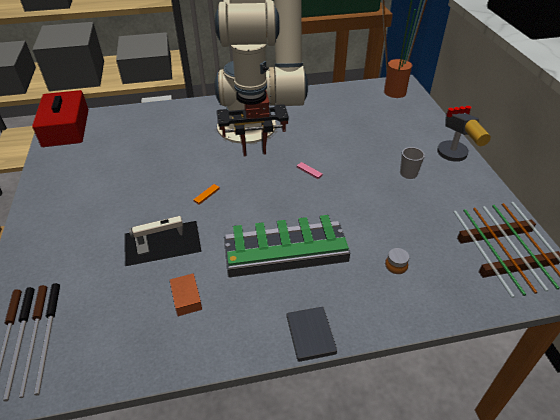

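All five strips lie side by side against the bar, at crop (205..452, ~150). The pen is undisturbed at crop (670,243). Now the pen.

Call:
servo_tool:
  commands:
    - [[0.186,-0.6,-0.1],[0,0,0.167]]
    - [[0.186,-0.6,-0.1],[0,0,0.167]]
    - [[0.186,-0.6,-0.1],[0,0,0.167]]
    - [[0.186,-0.6,-0.1],[0,0,0.167]]
    - [[0.186,-0.6,-0.1],[0,0,0.167]]

```text
time_s: 30.12
position: [466.9, -174.8, 170.0]
tool_rot: [[0.668, 0.744, 0.001], [0.744, -0.668, 0.0], [0.001, 0.0, -1.0]]
ft_force: [-1.3, 0.2, 0.5]
grip_width: 44.0
finger_force: 0.0
```

Call:
servo_tool:
  commands:
    - [[0.186,-0.6,-0.2],[0,0,0.167]]
    - [[0.186,-0.6,-0.2],[0,0,0.167]]
    - [[0.186,-0.6,-0.2],[0,0,0.167]]
    - [[0.186,-0.6,-0.2],[0,0,0.167]]
    - [[0.186,-0.6,-0.2],[0,0,0.167]]

```text
time_s: 30.75
position: [513.7, -324.8, 119.6]
tool_rot: [[-0.142, 0.99, 0.001], [0.99, 0.142, 0.0], [0.0, 0.001, -1.0]]
ft_force: [1.2, 1.2, 0.7]
grip_width: 44.3
finger_force: 0.0
```

Call:
servo_tool:
  commands:
    - [[0,0,0],[0,0,0]]
    - [[0,0,0],[0,0,0]]
    - [[0,0,0],[0,0,0]]

```text
time_s: 31.12
position: [513.0, -323.5, 120.8]
tool_rot: [[-0.136, 0.991, 0.001], [0.991, 0.136, -0.0], [-0.001, 0.001, -1.0]]
ft_force: [-0.0, 0.1, -0.0]
grip_width: 44.1
finger_force: 0.0
```

```bash
python3 look.py 3; python3 -c "
from h import *
print(observe()['q'])"
```

```text
top
(((505.4496154785156, -297.7023010253906), (24.902145385742188, 101.62259674072266), 7.853701591491699), array([ 505.9 , -301.78,   65.33]))
dock ((529.3064575195312, -323.4102783203125), (139.69622802734375, 225.4205780029297), 2.6664958000183105)
scene
(((512.6737670898438, -312.9949951171875), (24.577098846435547, 128.7501983642578), 7.679418563842773), array([ 511.97, -316.05,   64.37]))
dock ((465.57159423828125, -311.9260559082031), (236.28855895996094, 197.298095703125), 2.2678732872009277)
[-3.54757029e+01  6.53080089e+00  8.05480725e+01  7.53241865e-03
  9.28566891e+01 -4.32883493e+01]
```

Call:
servo_tool:
  commands:
    - [[-0.02,-0.01,-0.6],[0,0,0]]
    - [[0,0,-0.5],[0,0,0]]
    - [[0,0,-0.27],[0,0,0]]
    - [[0,0,-0.1],[0,0,0]]
    - [[0,0,0],[0,0,0]]

```text
time_s: 31.85
position: [511.8, -324.9, 47.0]
tool_rot: [[-0.136, 0.991, 0.001], [0.991, 0.136, -0.0], [-0.001, 0.001, -1.0]]
ft_force: [-0.5, 0.0, -0.8]
grip_width: 44.1
finger_force: 0.0
```

Call:
servo_tool:
  commands:
    - [[0,0,0],[0,0,0]]
    - [[0,0,0],[0,0,0]]
    - [[0,0,0],[0,0,0]]
    - [[0,0,0],[0,0,0]]
    - [[0,0,0],[0,0,0]]
  jaw: 1
  grip_force: 45

```text
time_s: 32.48
position: [511.8, -325.1, 47.2]
tool_rot: [[-0.136, 0.991, 0.001], [0.991, 0.136, -0.001], [-0.001, 0.001, -1.0]]
ft_force: [0.3, 0.3, 5.6]
grip_width: 23.8
finger_force: 45.0
```

Call:
servo_tool:
  commands:
    - [[0,0,0.3],[0,0,0]]
    - [[0,0,0.6],[0,0,0]]
    - [[0,0,0.6],[0,0,0]]
    - [[0,0,0.3],[0,0,0]]
    - [[0.4,0.4,0],[0,0,-0.05]]

```text
time_s: 33.1
position: [531.4, -306.2, 138.3]
tool_rot: [[-0.08, 0.997, 0.002], [0.997, 0.08, -0.002], [-0.002, 0.002, -1.0]]
ft_force: [0.7, 0.3, -0.7]
grip_width: 23.8
finger_force: 45.0
```

Call:
servo_tool:
  commands:
    - [[0.6,0.7,0],[0,0,-0.06]]
    - [[0.6,0.7,0],[0,0,-0.06]]
    - [[0.5,0.6,0],[-0.03,0,0]]
    - [[0.26,0.23,0],[-0.02,0,0]]
    - [[0,0,0],[0,0,0]]

```text
time_s: 33.72
position: [629.7, -192.5, 135.7]
tool_rot: [[0.04, 0.999, -0.001], [0.998, -0.04, -0.052], [-0.052, 0.001, -0.999]]
ft_force: [-1.1, -0.8, -0.4]
grip_width: 23.5
finger_force: 45.0
```

Call:
servo_tool:
  commands:
    - [[0,0,-0.3],[0,0,0]]
    - [[0,0,-0.2],[0,0,0]]
    - [[0,0,0],[0,0,0]]
    - [[0,0,0],[0,0,0]]

```text
time_s: 34.22
position: [629.2, -194.0, 111.5]
tool_rot: [[0.043, 0.999, -0.0], [0.998, -0.043, -0.052], [-0.052, 0.002, -0.999]]
ft_force: [0.3, -0.3, -1.6]
grip_width: 23.6
finger_force: 45.0
```

Run:
```python
from m import *
for n,(x0,x1,y0,y1) in dict(top=(290,470,110,210),scene=(130,290,170,290)).items():
    im,d=read_camera(n); np.savez(f'{n}4.npz',im=im,d=d)
    c=cv2.resize(im[y0:y1,x0:x1],None,fx=4,fy=4,interpolation=cv2.INTER_CUBIC); cv2.imwrite(f'pics/{n}4.png',c)
```

```text
(no output)
```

View pics/top4.png

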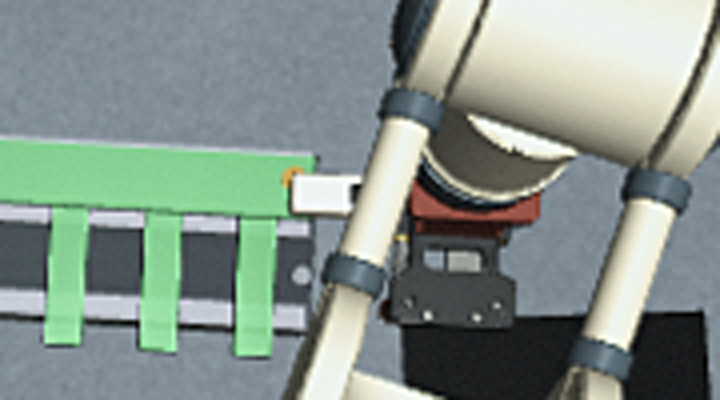

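View pics/scene4.png

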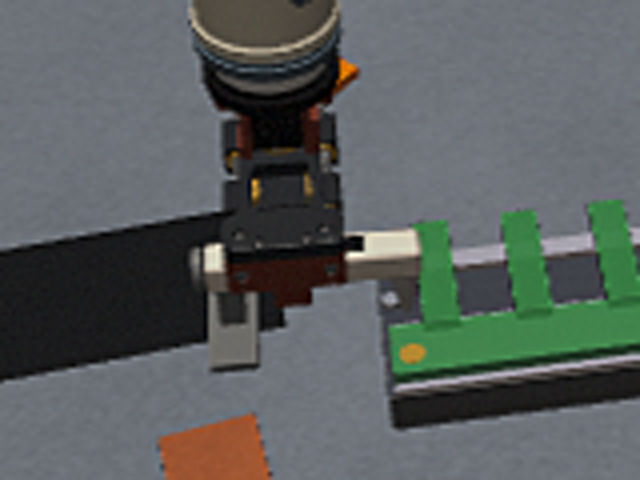

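Run:
```python
from m import *
np.set_printoptions(suppress=True,precision=1)
for n,(x0,x1,y0,y1) in dict(top=(350,385,145,175),scene=(205,245,215,270)).items():
    D=np.load(n+'4.npz'); im,d=D['im'],D['d']
    C=cloud(n,d); m=np.zeros((420,560),bool); m[y0:y1,x0:x1]=1
    m&=(C[...,2]>115)&(C[...,2]<140)&(im.min(-1)>150)
    S=C[m]; print(n,m.sum(),S.mean(0),S.min(0),S.max(0))
    big=cv2.resize(m.astype(np.uint8)*255,None,fx=4,fy=4); c=max(cv2.findContours((big>127).astype(np.uint8),0,1)[0],key=cv2.contourArea)
    w=ray(n,(c[:,0,:]+.5)/4-.5,127.5)[:,:2]; print(cv2.minAreaRect(w.astype(np.float32)), cv2.boxPoints(cv2.minAreaRect(w.astype(np.float32))))
# zoom scene for the nose
im=np.load('scene4.npz')['im']; c=cv2.resize(im[215:275,200:280],None,fx=9,fy=9,interpolation=cv2.INTER_CUBIC)
cv2.imwrite('pics/z4.png',cv2.convertScaleAbs(c,alpha=1.5,beta=10))
```

```text
top 141 [ 630.9 -133.5  126.8] [ 619.9 -157.8  120.5] [ 643.6 -116.4  131.6]
((631.16748046875, -136.68772888183594), (23.5416202545166, 41.924381256103516), 0.09815607219934464) [[ 619.4 -115.7]
 [ 619.4 -157.7]
 [ 643.  -157.6]
 [ 642.9 -115.7]]
scene 91 [ 635.1 -136.3  126.3] [ 620.6 -159.1  121.8] [ 647.4 -117.8  131.2]
((635.4512939453125, -137.7680206298828), (42.84596252441406, 23.61911392211914), 84.29238891601562) [[ 621.6 -157.9]
 [ 645.1 -160.3]
 [ 649.3 -117.6]
 [ 625.8 -115.3]]
```

View pics/z4.png

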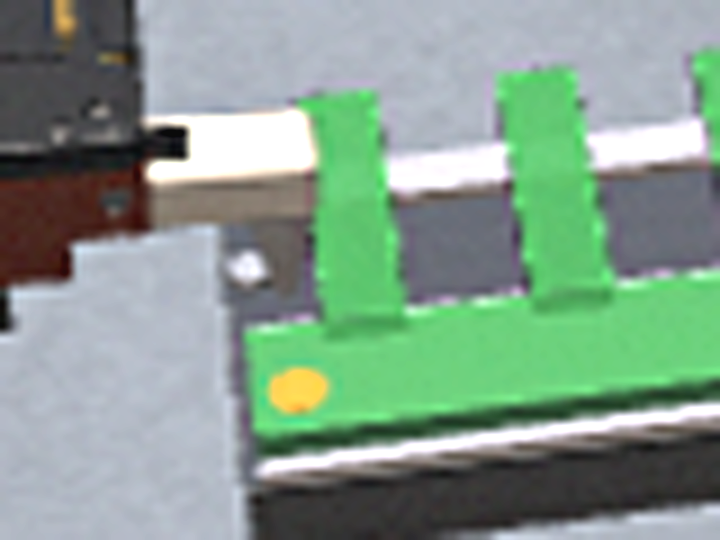

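The pen's nose end is in line with the seam. The top view reads the handle within 0.5 mm of the arm's own position, so I use it. The disc is at z4 crop (298,390). Lower and sweep.

Call:
servo_tool:
  commands:
    - [[0,0,-0.1],[0,0,0]]
    - [[0,0,-0.1],[0,0,0]]
    - [[0,0,0],[0,0,0]]
    - [[0,0,0],[0,0,0]]

```text
time_s: 34.83
position: [629.5, -193.3, 101.4]
tool_rot: [[0.042, 0.999, -0.0], [0.998, -0.042, -0.052], [-0.052, 0.002, -0.999]]
ft_force: [-0.4, 0.3, -0.2]
grip_width: 24.0
finger_force: 45.0
```

Call:
servo_tool:
  commands:
    - [[0.002,0.05,0],[0,0,0]]
    - [[0.002,0.05,0],[0,0,0]]
    - [[0.002,0.05,0],[0,0,0]]
    - [[0.002,0.05,0],[0,0,0]]
    - [[0.002,0.05,0],[0,0,0]]

```text
time_s: 35.45
position: [630.0, -180.6, 101.5]
tool_rot: [[0.042, 0.999, 0.0], [0.998, -0.042, -0.052], [-0.052, 0.002, -0.999]]
ft_force: [-0.2, 0.2, -1.5]
grip_width: 23.6
finger_force: 45.0
```

Call:
servo_tool:
  commands:
    - [[0.002,0.05,0],[0,0,0]]
    - [[0.002,0.05,0],[0,0,0]]
    - [[0.002,0.05,0],[0,0,0]]
    - [[0.002,0.05,0],[0,0,0]]
    - [[0.002,0.05,0],[0,0,0]]

```text
time_s: 36.08
position: [630.5, -168.2, 101.4]
tool_rot: [[0.042, 0.999, 0.0], [0.998, -0.042, -0.052], [-0.052, 0.002, -0.999]]
ft_force: [-0.2, 0.3, -1.6]
grip_width: 23.8
finger_force: 45.0
```

Call:
servo_tool:
  commands:
    - [[0.002,0.05,0],[0,0,0]]
    - [[0.002,0.05,0],[0,0,0]]
    - [[0.002,0.05,0],[0,0,0]]
    - [[0.002,0.05,0],[0,0,0]]
    - [[0.002,0.05,0],[0,0,0]]

```text
time_s: 36.7
position: [631.0, -155.7, 101.4]
tool_rot: [[0.042, 0.999, -0.0], [0.998, -0.042, -0.052], [-0.052, 0.002, -0.999]]
ft_force: [1.0, 0.9, -0.5]
grip_width: 23.4
finger_force: 45.0
```

Call:
servo_tool:
  commands:
    - [[0.002,0.05,0],[0,0,0]]
    - [[0.002,0.05,0],[0,0,0]]
    - [[0.002,0.05,0],[0,0,0]]
    - [[0.002,0.05,0],[0,0,0]]
    - [[0.002,0.05,0],[0,0,0]]

```text
time_s: 37.33
position: [631.5, -143.2, 101.4]
tool_rot: [[0.042, 0.999, 0.0], [0.998, -0.042, -0.052], [-0.052, 0.002, -0.999]]
ft_force: [0.3, -0.6, -0.8]
grip_width: 23.7
finger_force: 45.0
```

Call:
servo_tool:
  commands:
    - [[0.002,0.05,0],[0,0,0]]
    - [[0.002,0.05,0],[0,0,0]]
    - [[0.002,0.05,0],[0,0,0]]
    - [[0.002,0.05,0],[0,0,0]]
    - [[0.002,0.05,0],[0,0,0]]

```text
time_s: 37.95
position: [632.0, -130.7, 101.4]
tool_rot: [[0.042, 0.999, -0.0], [0.998, -0.042, -0.052], [-0.052, 0.002, -0.999]]
ft_force: [0.3, 0.5, -0.9]
grip_width: 23.9
finger_force: 45.0
```

Call:
servo_tool:
  commands:
    - [[0.002,0.05,0],[0,0,0]]
    - [[0.002,0.05,0],[0,0,0]]
    - [[0.002,0.05,0],[0,0,0]]
    - [[0.002,0.05,0],[0,0,0]]
    - [[0.002,0.05,0],[0,0,0]]

```text
time_s: 38.58
position: [632.5, -118.2, 101.4]
tool_rot: [[0.042, 0.999, -0.0], [0.998, -0.042, -0.052], [-0.052, 0.002, -0.999]]
ft_force: [0.4, -0.1, -1.4]
grip_width: 23.8
finger_force: 45.0
```

Run:
```python
from h import *
im,d=read_camera('scene')
cv2.imwrite('pics/s5.png',cv2.resize(im[190:290,180:340],None,fx=5,fy=5,interpolation=cv2.INTER_CUBIC))
```

```text
(no output)
```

View pics/s5.png

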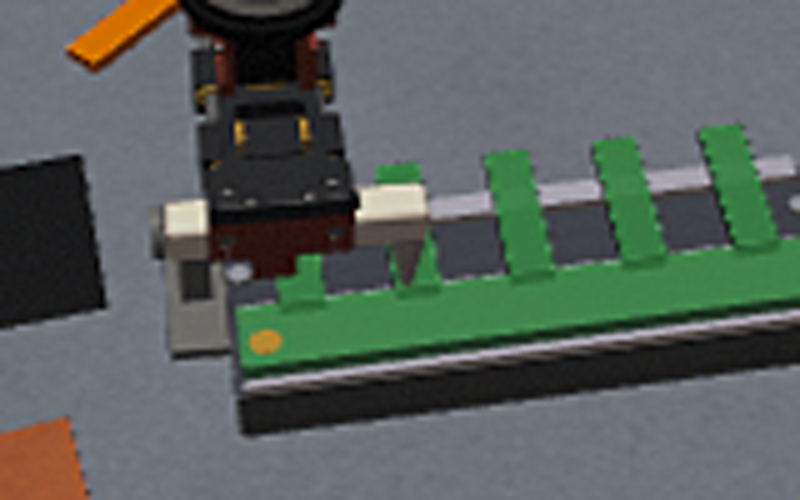

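The tip at (408,288) sits right at the joint (y≈290), and the foot is clear of the bar. Continue.

Call:
servo_tool:
  commands:
    - [[0.002,0.05,0],[0,0,0]]
    - [[0.002,0.05,0],[0,0,0]]
    - [[0.002,0.05,0],[0,0,0]]
    - [[0.002,0.05,0],[0,0,0]]
    - [[0.002,0.05,0],[0,0,0]]

```text
time_s: 39.25
position: [633.0, -105.7, 101.5]
tool_rot: [[0.042, 0.999, 0.0], [0.998, -0.042, -0.052], [-0.052, 0.002, -0.999]]
ft_force: [-0.5, 0.5, -0.5]
grip_width: 23.7
finger_force: 45.0
```

Call:
servo_tool:
  commands:
    - [[0.002,0.05,0],[0,0,0]]
    - [[0.002,0.05,0],[0,0,0]]
    - [[0.002,0.05,0],[0,0,0]]
    - [[0.002,0.05,0],[0,0,0]]
    - [[0.002,0.05,0],[0,0,0]]

```text
time_s: 39.88
position: [633.5, -93.2, 101.4]
tool_rot: [[0.042, 0.999, -0.0], [0.998, -0.042, -0.052], [-0.052, 0.002, -0.999]]
ft_force: [-0.3, 0.4, -1.4]
grip_width: 23.6
finger_force: 45.0
```

Call:
servo_tool:
  commands:
    - [[0.002,0.05,0],[0,0,0]]
    - [[0.002,0.05,0],[0,0,0]]
    - [[0.002,0.05,0],[0,0,0]]
    - [[0.002,0.05,0],[0,0,0]]
    - [[0.002,0.05,0],[0,0,0]]

```text
time_s: 40.5
position: [634.0, -80.7, 101.4]
tool_rot: [[0.042, 0.999, -0.0], [0.998, -0.042, -0.052], [-0.052, 0.002, -0.999]]
ft_force: [-0.2, -0.9, -0.5]
grip_width: 23.5
finger_force: 45.0
```

Call:
servo_tool:
  commands:
    - [[0.002,0.05,0],[0,0,0]]
    - [[0.002,0.05,0],[0,0,0]]
    - [[0.002,0.05,0],[0,0,0]]
    - [[0.002,0.05,0],[0,0,0]]
    - [[0.002,0.05,0],[0,0,0]]

```text
time_s: 41.12
position: [634.5, -68.2, 101.4]
tool_rot: [[0.042, 0.999, -0.0], [0.998, -0.042, -0.052], [-0.052, 0.002, -0.999]]
ft_force: [-0.7, 0.1, -1.3]
grip_width: 23.7
finger_force: 45.0
```

Call:
servo_tool:
  commands:
    - [[0.002,0.05,0],[0,0,0]]
    - [[0.002,0.05,0],[0,0,0]]
    - [[0.002,0.05,0],[0,0,0]]
    - [[0.002,0.05,0],[0,0,0]]
    - [[0.002,0.05,0],[0,0,0]]

```text
time_s: 41.75
position: [635.0, -55.7, 101.4]
tool_rot: [[0.042, 0.999, -0.0], [0.998, -0.042, -0.052], [-0.052, 0.002, -0.999]]
ft_force: [0.2, 0.1, -1.7]
grip_width: 23.4
finger_force: 45.0
```

Call:
servo_tool:
  commands:
    - [[0.002,0.05,0],[0,0,0]]
    - [[0.002,0.05,0],[0,0,0]]
    - [[0.002,0.05,0],[0,0,0]]
    - [[0.002,0.05,0],[0,0,0]]
    - [[0.002,0.05,0],[0,0,0]]

```text
time_s: 42.38
position: [635.5, -43.2, 101.4]
tool_rot: [[0.042, 0.999, 0.0], [0.998, -0.042, -0.052], [-0.052, 0.002, -0.999]]
ft_force: [-0.3, 0.2, -1.4]
grip_width: 23.4
finger_force: 45.0
```

Run:
```python
from h import *
im,d=read_camera('scene')
cv2.imwrite('pics/s6.png',cv2.resize(im[190:290,200:360],None,fx=5,fy=5,interpolation=cv2.INTER_CUBIC))
```

```text
(no output)
```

View pics/s6.png

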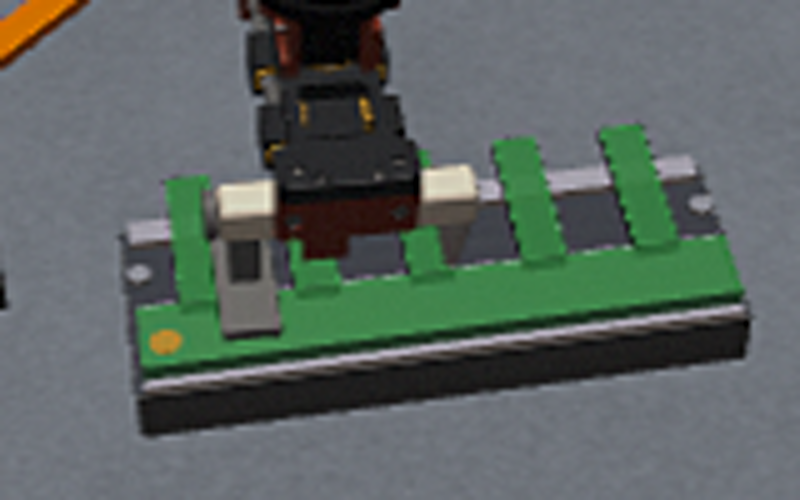

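The tip at (455,265) is on the joint line, the foot is clear and the strips haven't moved. Continue to the far end.

Call:
servo_tool:
  commands:
    - [[0.002,0.05,0],[0,0,0]]
    - [[0.002,0.05,0],[0,0,0]]
    - [[0.002,0.05,0],[0,0,0]]
    - [[0.002,0.05,0],[0,0,0]]
    - [[0.002,0.05,0],[0,0,0]]

```text
time_s: 43.05
position: [636.0, -30.7, 101.4]
tool_rot: [[0.042, 0.999, -0.0], [0.998, -0.042, -0.052], [-0.052, 0.002, -0.999]]
ft_force: [-0.2, 0.3, -0.5]
grip_width: 24.0
finger_force: 45.0
```

Call:
servo_tool:
  commands:
    - [[0.002,0.05,0],[0,0,0]]
    - [[0.002,0.05,0],[0,0,0]]
    - [[0.002,0.05,0],[0,0,0]]
    - [[0.002,0.05,0],[0,0,0]]
    - [[0.002,0.05,0],[0,0,0]]

```text
time_s: 43.68
position: [636.5, -18.2, 101.4]
tool_rot: [[0.042, 0.999, -0.0], [0.998, -0.042, -0.052], [-0.052, 0.002, -0.999]]
ft_force: [-0.7, -0.5, -0.9]
grip_width: 23.7
finger_force: 45.0
```

Call:
servo_tool:
  commands:
    - [[0.002,0.05,0],[0,0,0]]
    - [[0.002,0.05,0],[0,0,0]]
    - [[0.002,0.05,0],[0,0,0]]
    - [[0.002,0.05,0],[0,0,0]]
    - [[0.002,0.05,0],[0,0,0]]

```text
time_s: 44.3
position: [637.0, -5.7, 101.5]
tool_rot: [[0.042, 0.999, 0.0], [0.998, -0.042, -0.052], [-0.052, 0.002, -0.999]]
ft_force: [-0.7, 0.4, -1.7]
grip_width: 23.4
finger_force: 45.0
```

Call:
servo_tool:
  commands:
    - [[0.002,0.05,0],[0,0,0]]
    - [[0.002,0.05,0],[0,0,0]]
    - [[0.002,0.05,0],[0,0,0]]
    - [[0.002,0.05,0],[0,0,0]]
    - [[0.002,0.05,0],[0,0,0]]

```text
time_s: 44.92
position: [637.5, 6.8, 101.4]
tool_rot: [[0.042, 0.999, -0.0], [0.998, -0.042, -0.052], [-0.052, 0.002, -0.999]]
ft_force: [-0.0, -0.1, -1.5]
grip_width: 23.5
finger_force: 45.0
```

Call:
servo_tool:
  commands:
    - [[0.002,0.05,0],[0,0,0]]
    - [[0.002,0.05,0],[0,0,0]]
    - [[0.002,0.05,0],[0,0,0]]
    - [[0.002,0.05,0],[0,0,0]]
    - [[0.002,0.05,0],[0,0,0]]

```text
time_s: 45.55
position: [638.0, 19.3, 101.4]
tool_rot: [[0.042, 0.999, -0.0], [0.998, -0.042, -0.052], [-0.052, 0.002, -0.999]]
ft_force: [-1.1, 0.1, 0.6]
grip_width: 23.7
finger_force: 45.0
```

Call:
servo_tool:
  commands:
    - [[0.002,0.05,0],[0,0,0]]
    - [[0.002,0.05,0],[0,0,0]]
    - [[0.002,0.05,0],[0,0,0]]
    - [[0.002,0.05,0],[0,0,0]]
    - [[0.002,0.05,0],[0,0,0]]

```text
time_s: 46.18
position: [638.5, 31.8, 101.4]
tool_rot: [[0.042, 0.999, -0.0], [0.998, -0.042, -0.052], [-0.052, 0.002, -0.999]]
ft_force: [0.5, 0.3, -1.4]
grip_width: 23.5
finger_force: 45.0
```

Run:
```python
from h import *
im,d=read_camera('scene')
cv2.imwrite('pics/s7.png',cv2.resize(im[190:290,200:360],None,fx=5,fy=5,interpolation=cv2.INTER_CUBIC))
```

```text
(no output)
```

View pics/s7.png

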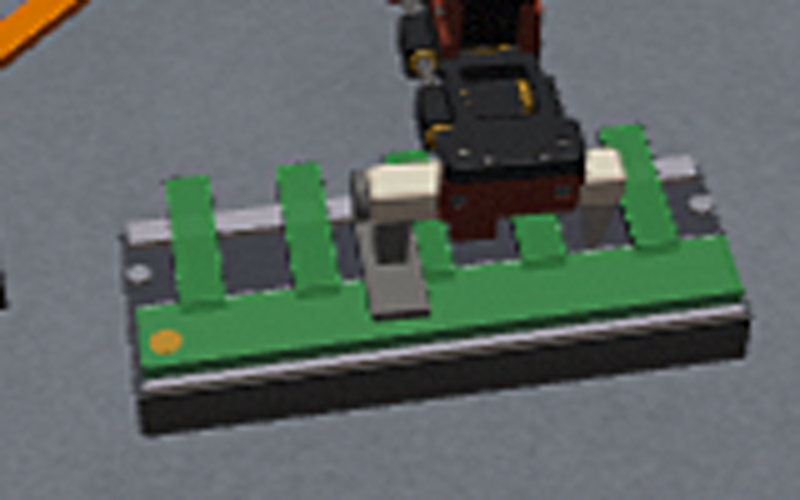

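The tip is at (598,242) on the joint. Finish the remaining ~62 mm.

Call:
servo_tool:
  commands:
    - [[0.002,0.05,0],[0,0,0]]
    - [[0.002,0.05,0],[0,0,0]]
    - [[0.002,0.05,0],[0,0,0]]
    - [[0.002,0.05,0],[0,0,0]]
    - [[0.002,0.05,0],[0,0,0]]

```text
time_s: 46.85
position: [639.0, 44.3, 101.4]
tool_rot: [[0.042, 0.999, -0.0], [0.998, -0.042, -0.052], [-0.052, 0.002, -0.999]]
ft_force: [-0.5, 0.3, -0.5]
grip_width: 24.1
finger_force: 45.0
```

Call:
servo_tool:
  commands:
    - [[0.002,0.05,0],[0,0,0]]
    - [[0.002,0.05,0],[0,0,0]]
    - [[0.002,0.05,0],[0,0,0]]
    - [[0.002,0.05,0],[0,0,0]]
    - [[0.002,0.05,0],[0,0,0]]

```text
time_s: 47.48
position: [639.5, 56.8, 101.5]
tool_rot: [[0.042, 0.999, 0.0], [0.998, -0.042, -0.052], [-0.052, 0.002, -0.999]]
ft_force: [0.1, -0.3, -1.9]
grip_width: 23.5
finger_force: 45.0
```

Call:
servo_tool:
  commands:
    - [[0.002,0.05,0],[0,0,0]]
    - [[0.002,0.05,0],[0,0,0]]
    - [[0.002,0.05,0],[0,0,0]]
    - [[0.002,0.05,0],[0,0,0]]
    - [[0.002,0.05,0],[0,0,0]]

```text
time_s: 48.1
position: [640.0, 69.3, 101.4]
tool_rot: [[0.042, 0.999, 0.0], [0.998, -0.042, -0.052], [-0.052, 0.002, -0.999]]
ft_force: [0.7, -0.1, -1.9]
grip_width: 23.5
finger_force: 45.0
```

Call:
servo_tool:
  commands:
    - [[0.002,0.05,0],[0,0,0]]
    - [[0.002,0.05,0],[0,0,0]]
    - [[0.002,0.05,0],[0,0,0]]
    - [[0.002,0.05,0],[0,0,0]]
    - [[0.002,0.05,0],[0,0,0]]

```text
time_s: 48.72
position: [640.5, 81.8, 101.4]
tool_rot: [[0.042, 0.999, 0.0], [0.998, -0.042, -0.052], [-0.052, 0.002, -0.999]]
ft_force: [0.4, -0.2, -1.1]
grip_width: 23.9
finger_force: 45.0
```

Call:
servo_tool:
  commands:
    - [[0.002,0.05,0],[0,0,0]]
    - [[0.002,0.05,0],[0,0,0]]
    - [[0.002,0.05,0],[0,0,0]]
    - [[0.002,0.05,0],[0,0,0]]
    - [[0,0,0],[0,0,0]]

```text
time_s: 49.35
position: [640.9, 91.8, 101.4]
tool_rot: [[0.042, 0.999, -0.0], [0.998, -0.041, -0.052], [-0.052, 0.002, -0.999]]
ft_force: [-0.1, 0.1, -1.1]
grip_width: 23.7
finger_force: 45.0
```

Call:
servo_tool:
  commands:
    - [[0,0,0],[0,0,0]]
    - [[0,0,0.2],[0,0,0]]
    - [[0,0,0.5],[0,0,0]]
    - [[0,0,0.5],[0,0,0]]
    - [[0,0,0],[0,0,0]]

```text
time_s: 49.98
position: [642.2, 91.7, 165.2]
tool_rot: [[0.042, 0.999, 0.006], [0.998, -0.042, -0.052], [-0.051, 0.008, -0.999]]
ft_force: [-0.2, -0.6, -0.9]
grip_width: 23.7
finger_force: 45.0
```

Call:
servo_tool:
  commands:
    - [[-0.243,-0.827,0],[0.025,0,0]]
    - [[-0.243,-0.827,0],[0.025,0,0]]
    - [[-0.243,-0.827,0],[0,0,0.03]]
    - [[-0.243,-0.827,0],[0,0,0.03]]
    - [[-0.243,-0.827,0],[0,0,0.026]]

```text
time_s: 50.6
position: [579.2, -116.4, 160.2]
tool_rot: [[-0.049, 0.999, -0.001], [0.999, 0.049, 0.0], [0.0, -0.001, -1.0]]
ft_force: [0.6, 0.1, -1.0]
grip_width: 23.7
finger_force: 45.0
```

Call:
servo_tool:
  commands:
    - [[-0.243,-0.827,0],[0,0,0]]
    - [[-0.243,-0.827,0],[0,0,0]]
    - [[-0.243,-0.827,0],[0,0,0]]
    - [[-0.243,-0.827,-0.3],[0,0,0]]
    - [[-0.243,-0.827,-0.3],[0,0,0]]

```text
time_s: 51.22
position: [518.6, -323.0, 130.1]
tool_rot: [[-0.048, 0.999, -0.001], [0.999, 0.048, 0.0], [0.0, -0.001, -1.0]]
ft_force: [1.1, -1.0, -1.2]
grip_width: 23.9
finger_force: 45.0
```

Call:
servo_tool:
  commands:
    - [[0,0,-0.4],[0,0,0]]
    - [[0,0,-0.4],[0,0,0]]
    - [[0,0,-0.3],[0,0,0]]
    - [[0,0,0],[0,0,0]]
    - [[0,0,0],[0,0,0]]

```text
time_s: 51.85
position: [520.0, -321.5, 77.2]
tool_rot: [[-0.049, 0.999, 0.001], [0.999, 0.049, -0.001], [-0.001, 0.001, -1.0]]
ft_force: [-0.0, -0.8, -1.0]
grip_width: 23.8
finger_force: 45.0
```

Run:
```python
from h import *
o=[]
for n,(x0,x1,y0,y1) in dict(top=(370,490,165,255),scene=(100,220,190,280)).items():
    im,d=read_camera(n); np.savez(f'{n}8.npz',im=im,d=d)
    o.append(cv2.resize(im[y0:y1,x0:x1],None,fx=3.3,fy=3.3,interpolation=cv2.INTER_CUBIC))
cv2.imwrite('pics/d8.png',np.hstack(o))
```

```text
(no output)
```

View pics/d8.png

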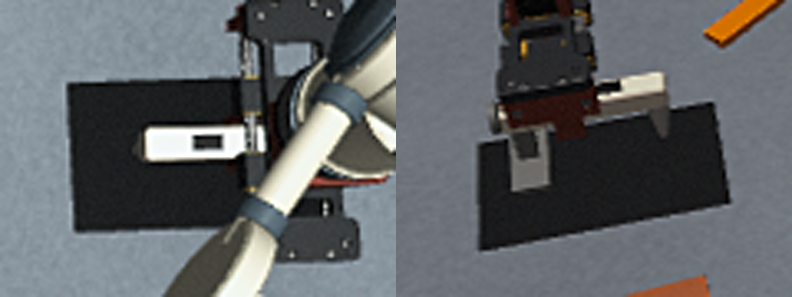

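The pen is level over the pad. Lower it gently.

Call:
servo_tool:
  commands:
    - [[0,0,-0.3],[0,0,0]]
    - [[0,0,-0.2],[0,0,0]]
    - [[0,0,-0.06],[0,0,0]]
    - [[0,0,0],[0,0,0]]
    - [[0,0,0],[0,0,0]]

```text
time_s: 52.58
position: [519.5, -322.0, 48.6]
tool_rot: [[-0.048, 0.999, 0.0], [0.999, 0.048, -0.0], [-0.0, 0.0, -1.0]]
ft_force: [1.1, 0.5, -0.8]
grip_width: 23.6
finger_force: 45.0
```

Call:
servo_tool:
  commands:
    - [[0,0,-0.016],[0,0,0]]
    - [[0,0,0],[0,0,0]]
    - [[0,0,0],[0,0,0]]

```text
time_s: 52.95
position: [519.4, -321.9, 47.6]
tool_rot: [[-0.048, 0.999, 0.0], [0.999, 0.048, 0.0], [0.0, 0.0, -1.0]]
ft_force: [-0.3, -0.1, -0.9]
grip_width: 23.8
finger_force: 45.0
```

Call:
servo_tool:
  commands:
    - [[0,0,-0.01],[0,0,0]]
    - [[0,0,0],[0,0,0]]
    - [[0,0,0],[0,0,0]]

```text
time_s: 53.32
position: [519.4, -321.9, 47.2]
tool_rot: [[-0.048, 0.999, 0.0], [0.999, 0.048, -0.0], [-0.0, 0.0, -1.0]]
ft_force: [-0.9, -1.0, -0.9]
grip_width: 23.8
finger_force: 45.0
```

Call:
servo_tool:
  commands:
    - [[0,0,-0.01],[0,0,0]]
    - [[0,0,0],[0,0,0]]
    - [[0,0,0],[0,0,0]]

```text
time_s: 53.7
position: [519.5, -321.9, 47.2]
tool_rot: [[-0.048, 0.999, 0.0], [0.999, 0.048, -0.0], [-0.0, 0.0, -1.0]]
ft_force: [-2.4, 1.3, 5.2]
grip_width: 23.9
finger_force: 45.0
```

Contact with the pad. Release to a moderate opening, rise straight up, back away and check.

Call:
servo_tool:
  commands:
    - [[0,0,0],[0,0,0]]
    - [[0,0,0],[0,0,0]]
    - [[0,0,0],[0,0,0]]
    - [[0,0,0.3],[0,0,0]]
    - [[0,0,0.6],[0,0,0]]
  jaw: 0

```text
time_s: 54.32
position: [518.8, -321.5, 91.4]
tool_rot: [[-0.048, 0.999, -0.002], [0.999, 0.048, 0.001], [0.002, -0.002, -1.0]]
ft_force: [-0.1, 0.7, 0.3]
grip_width: 43.7
finger_force: 0.0
```

Call:
servo_tool:
  commands:
    - [[0,0,0.9],[0,0,0]]
    - [[-0.3,0.5,0.7],[0,0,0]]
    - [[-0.5,0.9,0.2],[0,0,0]]
    - [[-0.5,0.9,0],[0,0,0]]
    - [[-0.5,0.9,0],[0,0,0]]

```text
time_s: 54.95
position: [428.8, -160.7, 183.2]
tool_rot: [[-0.048, 0.999, 0.002], [0.999, 0.048, -0.001], [-0.001, 0.002, -1.0]]
ft_force: [0.8, 1.0, 0.6]
grip_width: 43.9
finger_force: 0.0
```

Call:
servo_tool:
  commands:
    - [[-0.3,0.9,0],[0,0,0]]
    - [[-0.3,0.9,0],[0,0,0]]
    - [[0,0.5,0],[0,0,0]]
    - [[0,0,0],[0,0,0]]
    - [[0,0,0],[0,0,0]]

```text
time_s: 55.58
position: [399.6, -47.4, 182.3]
tool_rot: [[-0.048, 0.999, 0.001], [0.999, 0.048, -0.001], [-0.001, 0.001, -1.0]]
ft_force: [0.3, -0.2, 0.1]
grip_width: 44.1
finger_force: 0.0
```

```bash
python3 look.py 9
```

```text
top
(((517.45751953125, -308.4972229003906), (24.945362091064453, 128.6389617919922), 2.352205276489258), array([ 517.53, -311.46,   65.47]))
dock ((517.8067626953125, -309.815185546875), (118.3109359741211, 198.0981903076172), 2.737093925476074)
scene
(((522.6773071289062, -308.62841796875), (24.124046325683594, 126.57254028320312), 2.53076171875), array([ 521.8 , -312.36,   64.61]))
dock ((522.7523803710938, -309.8319091796875), (119.95486450195312, 198.1378173828125), 2.863372564315796)
```

View pics/c9.png

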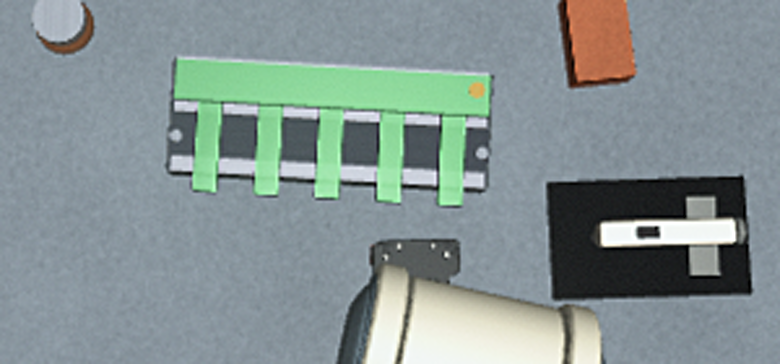

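The pen stands within about 1 mm of the pad's middle and along it, and the strips are unchanged. Handing in.

```bash
python3 -c "
from workcell import job_done
print(job_done())"
```

```text
the job is handed in; nothing more can be done
None
```

The job is handed in with no result shown: all five green strips lie square against the bar, the joint was swept from the disc end at 2 cm/s with the tip about 4.5 mm above the glass, and the pen stands within about 1.5 mm of its pad's middle, at about 56 s of the 210 s.

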